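Hang up the powder scoop and hold the stay-less bin lid on its balance

ROBOT

A 6-joint arm with a two-finger parallel gripper is mounted at the origin on the work surface. World frame = base frame: x ahead of the robot, y to its left, z up, the work surface at z = 0. Lengths are in m, angles in rad, forces in N, time in s.
With the tool pointing down it reaches from about 0.325 to 0.925 m from the base axis. Payload 3.1 kg.
Tool frame: the origin (TCP) lies on the mounting face of the last link; the fingertips stand 173 mm ahead of it and the grasp point (between the pads) lies 155 mm ahead of it; y points along the fingers, z is the direction in which the jaws open and shut, and the axes are right-handed (so a half turn about y gives the same grasp; the last joint's range is limited). The gripper opens to 85 mm and grips with 20 to 120 N. Pads are 22 mm wide; open, the fingers measure 114 mm over their backs; the gripper's body (76 mm by 85 mm) begins 54 mm behind the grasp point. The pads swing forward as they close: fully open they stand 13 mm farther back than shut.
Start: joints at [-1.409, 0.217, 1.613, -0, 1.311, -0.112], TCP at [0.169, -0.602, 0.405] pointing down, gripper open.
Joint ranges: [-2.75, 2.75], [-0.78, 2.1], [0.31, 2.55], [-1.13, 4.27], [0.13, 2.63], [-2.58, 2.58]. Speed limits (rad/s): [2.79, 2.79, 3.14, 3.14, 3.14, 3.14].

INTERFACE

Orientations are given as a unit quaternion [w, x, y, z].
In Python, from workcell import env, vision gives the robot as it stands.
- The arm moves only by the tool servo_tool, never from a script. Its argument "commands" is a list of rows, each an object with "rot": the turn, a rotation vector about the tool's x, y, z in degrees, a list of three; "travel": the shift along the tool's x, y, z in cm, a list of three; "hand": the closure, from -1 (fully open) to 1 (shut). In form: [{"rot": [rx, ry, rz], "travel": [dx, dy, dz], "hand": hand}, ...]. A call has 1 to 12 rows; each row is the pose to reach, as a shift and turn from the pose measured when the call began, along the tool's axes at that moment; what a row does not reach only later rows make up. A row lasts 1/12 s, in which the tool goes at most 41.7 mm and 7.16 degrees, less where a joint would pass 70% of its speed; a pose out of reach is approached as far as the arm can. A call with a gripper value outside its range is refused whole. The fingers move at their own pace and stop on an object; the grip force is fixed at half the most. Time passes only in rows, so rows that repeat a pose let the fingers close. It gives the time, the measured TCP pose, the force and the opening at its end, in the units of the state.
- env.sense(): the state, without advancing time (a new reading comes with each control period).
- vision.grab_frame(name): name is "scene" or "top" or "wrist"; returns a dict with "frame" (420x560x3 uint8, red, green, blue), "camera_matrix" (3x3 intrinsics, pixels), "rvec" (rotation vector, rad) and "tvec" (3), from world to camera coordinates, as OpenCV has them. Camera axes: x right, y down, z forward; pixel columns grow to the right and rows downward; lengths in m; the calibration is good to about 2 mm. The wrist camera is an equidistant fisheye: a pixel r from the principal point sees the ray r / f radians off the axis. A picture is of the moment at which its call begins. There is no depth.
- env.job_done(): hands the job in, once; it reports no verdict.
The state is a dict: "clock": time; "joint_positions": joint angles; "joint_vel": joint speeds; "joint_torque": joint torques, N m; "position": TCP position; "eef_rot": TCP orientation; "ft_force": force on the tool from outside, world axes, zero at the start; "moment": the same for the moment, N m; "finger_gap": opening from 0.0 (shut) to 1.0 (fully open).
Only numpy, scipy, OpenCV 4.12 (cv2) and the standard library are available. Lean on these libraries where they do the work, as an engineer would, in place of code of your own. Each camera call takes 0.05 s, during which the arm holds its last target.

TASK

I want to refill the laundry-powder bin with both hands, but its lid has no stay and either drops shut or flops over backwards. Hang the scoop that lies on the lid by its eye on the wire hook on the bin's side and let go of it, then swing the lid up to the point where it balances over its hinge, without letting it slam or flop back, and keep hold of it there: finish while still holding the lid at its balance. Leave the other things on the counter where they are.

Things in the scene. Friction and masses are not known exactly. Their poses are not given: they have to be found in the camera images.
- bin: sheet-metal laundry-powder bin, fixed to the counter: body 150 deep (x) x 220 wide (y) x 150 tall (z) mm, open top covered by a hinged cap lid 45 mm deep of the same outline (195 mm overall when shut). Origin: centre of its underside, on the counter. Its -x axis is the front (handle side, towards the robot), +x the hinge side, -y the side with the scoop hook.
- lid (a joint): angle of the lid in rad: 0 = shut, grows as the front edge rises and swings over towards the bin's +x (hinge) side; stop at 2.1. Hinge nearly frictionless (under 0.01 N m), no stay. The lid weighs about 0.48 kg and balances at 1.204 rad (69 degrees open): below that it falls shut, beyond it falls back.
- lid_hinge (a point): middle of the lid's hinge line, which runs along the bin's y axis at the top of the bin body's rear wall (75 mm behind the bin's centre, 150 mm above the counter). With the lid shut, its centre of mass lies 83 mm in front of this line and 32 mm above it (a deep lid, so it balances well before its top is upright).
- lid_handle (a point): middle of the round steel bar handle on the lid's front face; moves with the lid. Bar 11 mm in diameter, 120 mm long, parallel to the hinge (bin's y), on two 8 mm stalks 102 mm apart, its centre line 35 mm off the face. With the lid shut it lies 185 mm in front of the hinge line and 22.5 mm above it (172.5 mm above the counter). The bar can turn within a pinch.
- scoop: small steel powder scoop, 60 g, standing upright on the shut lid: cup 50 mm across, 32 mm tall, with a flat strap handle 16 mm wide, 5 mm thick, level with the cup's rim (mid-thickness 29.5 mm above the foot), ending in a round eye. Origin: centre of the cup's underside; z up; +x from cup to eye. Strap bare 26 to 70 mm from the origin; centre of mass 9 mm from the origin towards the eye.
- scoop_eye (a point): centre of the eye's hole (87 mm from the scoop's origin along its +x, 29.5 mm above the foot): ring of 32 mm outer and 20 mm inner diameter, 5 mm thick, hole axis along the scoop's z.
- hook_seat (a point): bend of the wire hook on the bin's -y side (on the wire's centre line, 40 mm out from the side wall, 137 mm above the counter). Wire 6 mm in diameter; from the wall it runs out nearly level along the bin's -y to here and then turns up to hook_tip. The eye hangs on the wire here or anywhere between here and the wall. Axes as the bin's.
- hook_tip (a point): upper end of the hook's upturned prong: 10 mm farther out from the bin's side and 26 mm higher than hook_seat; the eye goes over it from above. A scoop let go with its eye over the prong swings down and hangs along the bin's side.
- spray_bottle: empty aluminium spray bottle with a plastic trigger head, 62 mm across, 193 mm tall, standing to the rear left (+x, +y) of the bin; origin at the centre of its underside. To be left alone.
- dryer_ball: green nubbed silicone dryer ball, about 65 mm, on the counter to the right of the bin; origin at its underside. To be left alone.
- belt_buckle: oval steel belt buckle 96 x 62 x 6 mm lying flat to the front right of the bin; origin at the centre of its underside. To be left alone.
- button_tray: clear acrylic tray of buttons, 100 x 130 x 22 mm, on the counter to the front left of the bin; origin at the centre of its underside. To be left alone.
Things that resemble listed ones, but are neither listed nor needed, are in the scene too. Of the things like the scoop, leave any that is orange or purple; of the rest the smaller one is meant.

How it is judged:
On the way, in this order (a step that is already met when the one before it is completed fails the run):
1. the scoop hangs by its eye on the bin's hook, let go, with the lid still shut (x of scoop_eye in the frame of hook_seat between -0.015 and 0.015 m and y of scoop_eye in the frame of hook_seat between -0.02 and 0.045 m and z of scoop_eye in the frame of hook_seat between -0.02 and 0.012 m and z of scoop in the frame of hook_seat below -0.05 m and contact force between scoop and the fingers below 0.05 N and value of joint lid below 0.1 rad), for 0.4 s.
2. the lid is held by the fingers at its balance point (value of joint lid between 1.134 and 1.274 rad and velocity of joint lid between -0.1 and 0.1 rad/s and contact force between lid and the fingers above 0.3 N), for 0.5 s.
At the end, for the whole second after the job is handed in: Lid still, within 0.07 rad of its balance at 1.204 rad, the fingers holding it (over 0.3 N), and the scoop hangs untouched (at most swaying gently, under 0.25 m/s) by its eye on the hook's wire: eye centre within 15 mm sideways, 20 mm below or 12 mm above the bend, cup more than 50 mm below it (all of step 2 and x of scoop_eye in the frame of hook_seat between -0.015 and 0.015 m and y of scoop_eye in the frame of hook_seat between -0.02 and 0.045 m and z of scoop_eye in the frame of hook_seat between -0.02 and 0.012 m and z of scoop in the frame of hook_seat below -0.05 m and linear speed of scoop below 0.25 m/s and contact force between scoop and the fingers below 0.05 N); the arm keeps its last pose, push and grip.
It fails at once if the lid is let flop back past its balance (beyond 1.6 rad) (value of joint lid above 1.6 rad).
It fails at once if the lid drops or slams shut (closing faster than 4 rad/s) (velocity of joint lid below -4 rad/s).
It fails at once if the spray bottle, dryer ball, belt buckle or button tray is moved more than 40 mm (distance of any of spray_bottle, dryer_ball, belt_buckle, button_tray from where it was at the start of the episode above 0.04 m).
It also fails if it takes over 58 s, if anything falls off the work surface, if the arm or the gripper's body presses on something with over 40 N, if the wrist force passes 120 N, or if a joint passes its speed limit or range.

## Working session

There is one attempt and no reset: what is moved stays moved. The work goes in short steps, Python scripts to look and compute and a tool call to move; the robot and the scene stay as the last step left them, time stands still between calls to the robot, and variables do not carry over. Pictures are saved under pics/ and viewed, and the job is handed in when it is done.

Besides the shell and the picture viewer there is one more tool, called after ">>>" by a JSON object that holds its "api" and its "payload". servo_tool: Moves the arm, as the interface text tells. Its arguments: {"type":"object","properties":{"commands":{"type":"array","items":{"type":"object","properties":{"rot":{"type":"array","items":{"type":"number"}},"travel":{"type":"array","items":{"type":"number"}},"hand":{"type":"number"}}}}},"required":["commands"]}

```bash
ls; mkdir -p pics
python3 - <<'E'
from workcell import env, vision
import cv2
print(env.sense())
for n in ["scene","top","wrist"]:
    d=vision.grab_frame(n); cv2.imwrite(f"pics/{n}0.png",d["frame"][:,:,::-1])
    print(n,d["camera_matrix"],d["rvec"],d["tvec"])
E
```

```text
pics
{'clock': 0.0, 'joint_positions': array([-1.40914483e+00,  2.17819379e-01,  1.61495028e+00, -3.71020724e-05,
        1.31128602e+00, -1.12169545e-01]), 'joint_vel': array([ 8.11834919e-05,  8.21802039e-04,  3.26888877e-05, -1.72120851e-03,
       -7.03533346e-04, -9.15205628e-05]), 'joint_torque': array([ 1.99322053e-04, -3.96839547e+01, -3.03851366e+01,  5.43893771e-05,
        9.77674528e-03,  1.94905954e-05]), 'position': array([ 0.16897778, -0.60130759,  0.40331886]), 'eef_rot': array([ 0.09647726, -0.09654569,  0.70135919, -0.69961873]), 'ft_force': array([-0.32062974, -0.52254987, -0.25490103]), 'moment': array([ 0.00293206, -0.0118534 ,  0.02342208]), 'finger_gap': 1.003633770705821}
scene [[407.74917112   0.         285.41011286]
 [  0.         407.74917112 213.52911239]
 [  0.           0.           1.        ]] [ 2.04126157  1.22571549 -0.5270076 ] [-0.33802159 -0.16613176  1.31427092]
top [[391.72416952   0.         279.37277141]
 [  0.         391.72416952 207.98467121]
 [  0.           0.           1.        ]] [ 2.23145235 -1.98040684  0.20369189] [0.02264818 0.55518834 0.90222833]
wrist [[325.1922621    0.         280.94063479]
 [  0.         325.1922621  208.7266432 ]
 [  0.           0.           1.        ]] [-2.28916256  1.73163789  0.28599648] [-0.6251864  -0.04205412  0.38059751]
```

View pics/scene0.png

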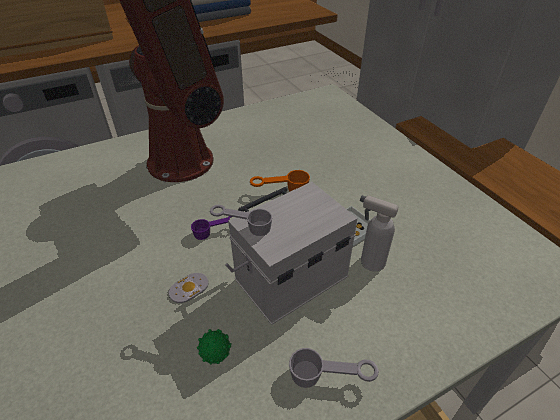

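View pics/top0.png

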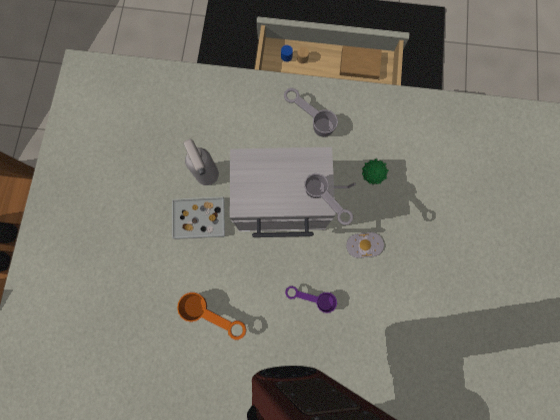

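View pics/wrist0.png

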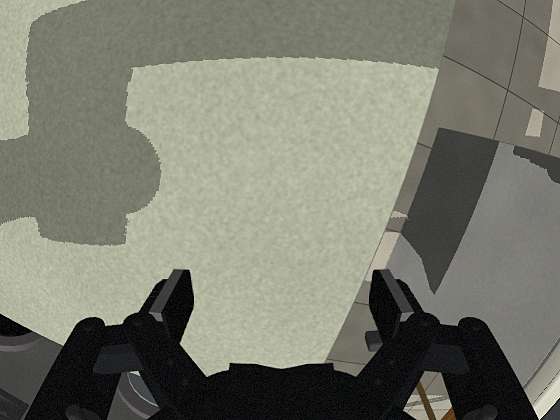

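Scoop-like things (top picture): grey one on the lid (316,186), larger grey one behind the bin (325,123), orange (192,306), purple (326,302). The description picks the grey one on the lid; I'll check it in a close crop.

```bash
cat > h.py <<'E'
import numpy as np, cv2
from scipy.spatial.transform import Rotation as R
def cam(d):
    return np.array(d["camera_matrix"]),R.from_rotvec(np.ravel(d["rvec"])).as_matrix(),np.ravel(d["tvec"])
def ray(d,u,v,fish=False):
    K,Rm,t=cam(d)
    x=(u-K[0,2])/K[0,0]; y=(v-K[1,2])/K[1,1]
    if fish:
        th=np.hypot(x,y); s=np.sin(th)/max(th,1e-9); c=np.array([x*s,y*s,np.cos(th)])
    else: c=np.array([x,y,1.])
    return -Rm.T@t, Rm.T@c/np.linalg.norm(c)
def onz(d,u,v,z,fish=False):
    o,r=ray(d,u,v,fish); return o+r*(z-o[2])/r[2]
def tri(rs):
    A=sum(np.eye(3)-np.outer(r,r) for o,r in rs); b=sum((np.eye(3)-np.outer(r,r))@o for o,r in rs)
    p=np.linalg.solve(A,b); return p,[np.linalg.norm((np.eye(3)-np.outer(r,r))@(p-o)) for o,r in rs]
def proj(d,p,fish=False):
    K,Rm,t=cam(d); c=Rm@np.asarray(p)+t
    if fish:
        th=np.arctan2(np.hypot(c[0],c[1]),c[2]); k=th/np.hypot(c[0],c[1]); return K[0,0]*k*c[0]+K[0,2],K[1,1]*k*c[1]+K[1,2]
    return K[0,0]*c[0]/c[2]+K[0,2],K[1,1]*c[1]/c[2]+K[1,2]
def quat(q): return R.from_quat([q[1],q[2],q[3],q[0]])
E
python3 - <<'E'
from workcell import env, vision
from h import *
import pickle
for n,(x0,y0,x1,y1) in dict(top=(220,135,400,270),scene=(180,170,380,320)).items():
    d=vision.grab_frame(n); pickle.dump(d,open(n+".pkl","wb"))
    c=d["frame"][y0:y1,x0:x1,::-1]; c=cv2.convertScaleAbs(c,alpha=1.3)
    cv2.imwrite(f"pics/{n}1.png",cv2.resize(c,None,fx=4,fy=4,interpolation=cv2.INTER_CUBIC))
E
```

```text
(no output)
```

View pics/top1.png

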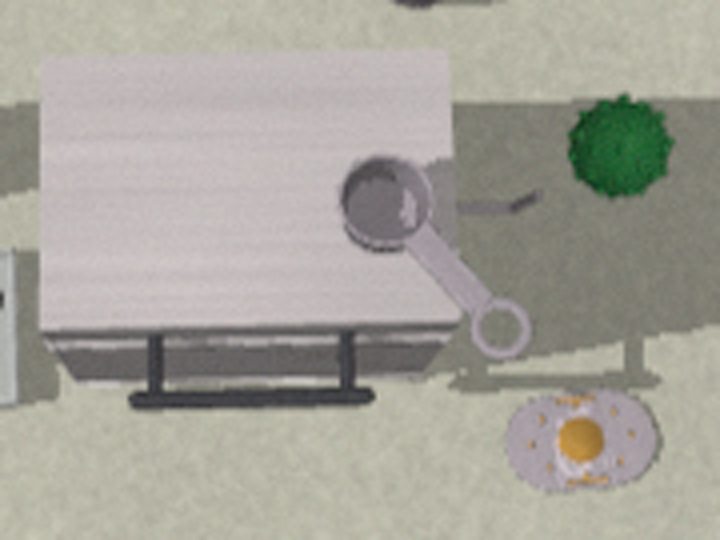

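View pics/scene1.png

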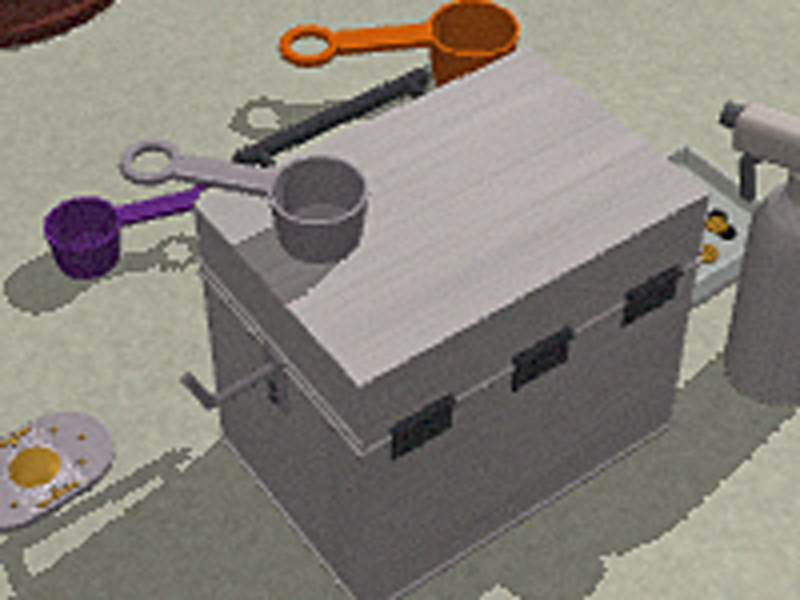

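The crop shows the small grey scoop on the lid: rim centre about (386,198) and eye about (501,327) in crop pixels. The hook is at (515,208) and the bar at y≈398.

Run:
```python
from h import *
import pickle
T=pickle.load(open("top.pkl","rb"));S=pickle.load(open("scene.pkl","rb"))
t=lambda u,v:((u+.5)/4-.5+220,(v+.5)/4-.5+135)
s=lambda u,v:((u+.5)/4-.5+180,(v+.5)/4-.5+170)
def both(n,a,b):
    p,e=tri([ray(T,*t(*a)),ray(S,*s(*b))]); print(n,p.round(4),np.round(e,4))
both("eye",(501,327),(150,161)); both("rim",(386,199),(319,188))
both("bend",(515,208),(210,402)); both("tip",(538,195),(186,377))
both("barL",(136,401),(423,80)); both("barR",(370,396),(243,156))
print("eye z",onz(T,*t(501,327),.2245),onz(S,*s(150,161),.2245)); print("rim z",onz(T,*t(386,199),.227),onz(S,*s(319,188),.227))
for c in [(40,56),(449,52),(460,318),(40,327)]: print("lid",onz(T,*t(*c),.195).round(4))
for c in [(360,385),(197,197),(707,195),(518,52)]: print("lidS",onz(S,*s(*c),.195).round(4))
for c in [(136,401),(370,396)]: print("bar",onz(T,*t(*c),.1725).round(4))
for c in [(423,80),(243,156)]: print("barS",onz(S,*s(*c),.1725).round(4))
```

```text
eye [ 0.5126 -0.0475  0.225 ] [0.0001 0.0001]
rim [0.5714 0.017  0.227 ] [0.0008 0.0008]
bend [ 0.5998 -0.061   0.1385] [0.0015 0.0015]
tip [ 0.6009 -0.0703  0.1642] [0.0002 0.0002]
barL [0.4613 0.134  0.1699] [0.0009 0.0009]
barR [0.4782 0.0122 0.1753] [0.0018 0.0018]
eye z [ 0.51272422 -0.0476811   0.2245    ] [ 0.51208809 -0.04732523  0.2245    ]
rim z [0.57109113 0.01625025 0.227     ] [0.57168897 0.01781063 0.227     ]
lid [0.6371 0.2071 0.195 ]
lid [ 0.6656 -0.0114  0.195 ]
lid [ 0.5209 -0.0305  0.195 ]
lid [0.4902 0.1858 0.195 ]
lidS [ 0.6682 -0.0088  0.195 ]
lidS [ 0.5173 -0.027   0.195 ]
lidS [0.6387 0.2063 0.195 ]
lidS [0.4914 0.1801 0.195 ]
bar [0.4607 0.133  0.1725]
bar [0.478  0.0103 0.1725]
barS [0.4643 0.1334 0.1725]
barS [0.4759 0.0151 0.1725]
```

```bash
cat >> h.py <<'E'
def plan(s,grasp,approach,jaw,gl=.155):
    """move to put grasp point at 'grasp', tool y along approach, tool z along jaw; returns rot deg, travel cm, in tool axes"""
    y=np.array(approach,float); y/=np.linalg.norm(y); z=np.array(jaw,float); z-=y*(z@y); z/=np.linalg.norm(z)
    Rt=np.column_stack([np.cross(y,z),y,z]); R0=quat(s["eef_rot"]).as_matrix()
    p=np.array(grasp)-gl*y
    rv=np.degrees(R.from_matrix(R0.T@Rt).as_rotvec()); tr=100*R0.T@(p-s["position"])
    return rv.round(2),tr.round(2)
def gp(s,gl=.155): 
    M=quat(s["eef_rot"]).as_matrix(); return s["position"]+gl*M[:,1],M
E
python3 - <<'E'
from workcell import env
from h import *
s=env.sense(); g,M=gp(s); print(g); print(M.round(3)); print("jaw yaw",np.degrees(np.arctan2(M[1,2],M[0,2])))
sd=np.array([-.0588,-.0645]);sd/=np.linalg.norm(sd); 
p=np.array([.5714,.017])+.048*sd; print(p)
for sg in (1,-1):
    j=[-sd[1]*sg,sd[0]*sg,0]; print(sg,j,np.degrees(np.arctan2(j[1],j[0])),plan(s,[*p,.29],[0,0,-1],j))
E
```

```text
[ 0.16896026 -0.60137155  0.24905275]
[[-0.963 -0.     0.27 ]
 [-0.27   0.001 -0.963]
 [-0.    -1.    -0.001]]
jaw yaw -74.3114706693733
[ 0.53906246 -0.0184723 ]
1 [np.float64(0.73900617457626), np.float64(-0.6736986521718463), 0] -42.353174429571425 (array([ 6.000e-02, -3.196e+01, -3.000e-02]), array([-51.4 ,  -4.04, -46.13]))
-1 [np.float64(-0.73900617457626), np.float64(0.6736986521718463), 0] 137.6468255704286 (array([3.0000e-02, 1.4804e+02, 8.0000e-02]), array([-51.4 ,  -4.04, -46.13]))
```

>>> {"api": "servo_tool", "payload": {"commands": [{"rot":[0,-7,0],"travel":[-2,-1,-2],"hand":-1},{"rot":[0,-14,0],"travel":[-4,-2,-4],"hand":-1},{"rot":[0,-21,0],"travel":[-7,-4,-6],"hand":-1},{"rot":[0,-28,0],"travel":[-9.5,-4,-8],"hand":-1},{"rot":[0,-35,0],"travel":[-12,-4,-10],"hand":-1},{"rot":[0,-42,0],"travel":[-14.5,-4,-12.5],"hand":-1},{"rot":[0,-49,0],"travel":[-17,-4,-15],"hand":-1},{"rot":[0,-56,0],"travel":[-19.5,-4,-17.5],"hand":-1},{"rot":[0,-63,0],"travel":[-22,-4,-20],"hand":-1},{"rot":[0,-70,0],"travel":[-24.5,-4,-22],"hand":-1},{"rot":[0,-77,0],"travel":[-27,-4,-24],"hand":-1},{"rot":[0,-84,0],"travel":[-29,-4,-26],"hand":-1}]}}

```text
clock: 1.25
position: [0.3787, -0.2711, 0.4446]
eef_rot: [0.542, -0.541, 0.454, -0.454]
ft_force: [0.9, 0.6, 0.7]
finger_gap: 0.995
```

```bash
cat > pick.py <<'E'
from workcell import env
from h import *
s=env.sense(); g,M=gp(s); print(s["clock"],g.round(4),np.degrees(s["joint_positions"]).round(1),"jaw yaw",np.degrees(np.arctan2(M[1,2],M[0,2])))
j=[-.739,.6737,0]
print(plan(s,[.5391,-.0185,.29],[0,0,-1],j)); print(plan(s,[.5391,-.0185,.2235],[0,0,-1],j))
E
python3 pick.py
```

```text
1.25 [ 0.3788 -0.271   0.2896] [-4.430e+01 -9.500e+00  1.106e+02  1.000e-01  7.900e+01 -5.430e+01] jaw yaw 10.060089892651627
(array([-8.0000e-02, -1.2759e+02,  3.0000e-02]), array([-2.207e+01, -1.000e-02,  2.021e+01]))
(array([-8.0000e-02, -1.2759e+02,  3.0000e-02]), array([-22.07,   6.64,  20.2 ]))
```

>>> {"api": "servo_tool", "payload": {"commands": [{"rot":[0,-7,0],"travel":[-1.5,0,1.4],"hand":-1},{"rot":[0,-14,0],"travel":[-3,0,2.8],"hand":-1},{"rot":[0,-21,0],"travel":[-5,0,4.6],"hand":-1},{"rot":[0,-28,0],"travel":[-7,0,6.4],"hand":-1},{"rot":[0,-35,0],"travel":[-9,0,8.2],"hand":-1},{"rot":[0,-42,0],"travel":[-11,0,10],"hand":-1},{"rot":[0,-49,0],"travel":[-13,0,12],"hand":-1},{"rot":[0,-56,0],"travel":[-15,0,14],"hand":-1},{"rot":[0,-63,0],"travel":[-17,0,16],"hand":-1},{"rot":[0,-70,0],"travel":[-19,0,17.5],"hand":-1},{"rot":[0,-77,0],"travel":[-21,0,19],"hand":-1},{"rot":[0,-84,0],"travel":[-22.1,0,20.2],"hand":-1}]}}

```text
clock: 2.25
position: [0.5394, -0.0161, 0.4447]
eef_rot: [0.707, -0.706, -0.028, 0.028]
ft_force: [0.7, 0.2, 0.5]
finger_gap: 0.999
```

```bash
python3 pick.py
```

```text
2.25 [ 0.5395 -0.0158  0.2897] [-9.200e+00  2.000e-01  1.015e+02  1.000e-01  7.830e+01 -1.037e+02] jaw yaw 94.50652662802376
(array([ -0.09, -43.14,   0.08]), array([-0.05, -0.03, -0.24]))
(array([ -0.09, -43.14,   0.08]), array([-0.06,  6.62, -0.25]))
```

>>> {"api": "servo_tool", "payload": {"commands": [{"rot":[0,-7,0],"travel":[0,0,-0.2],"hand":-1},{"rot":[0,-14,0],"travel":[0,0,-0.2],"hand":-1},{"rot":[0,-21,0],"travel":[0,0,-0.2],"hand":-1},{"rot":[0,-28,0],"travel":[0,0,-0.2],"hand":-1},{"rot":[0,-34,0],"travel":[0,0,-0.2],"hand":-1},{"rot":[0,-38,0],"travel":[0,0,-0.2],"hand":-1},{"rot":[0,-39.5,0],"travel":[0,0,-0.2],"hand":-0.3},{"rot":[0,-39.5,0],"travel":[0,0,-0.2],"hand":-0.3},{"rot":[0,-39.5,0],"travel":[0,0,-0.2],"hand":-0.3}]}}

```text
clock: 3.0
position: [0.5395, -0.0181, 0.4446]
eef_rot: [0.656, -0.655, -0.265, 0.264]
ft_force: [-0.2, -0.1, 0.1]
finger_gap: 0.651
```

```bash
python3 pick.py
python3 - <<'E'
from workcell import env,vision
import cv2,pickle
for n in ["wrist","top"]:
    d=vision.grab_frame(n); pickle.dump(d,open(n+"2.pkl","wb")); cv2.imwrite(f"pics/{n}2.png",d["frame"][:,:,::-1])
E
```

```text
3.0 [ 0.5396 -0.0177  0.2896] [-9.400e+00  2.000e-01  1.015e+02  1.000e-01  7.830e+01 -1.434e+02] jaw yaw 133.9594246349081
(array([-0.07, -3.69,  0.1 ]), array([-0.06, -0.04, -0.  ]))
(array([-0.07, -3.69,  0.1 ]), array([-0.07,  6.61, -0.01]))
```

View pics/wrist2.png

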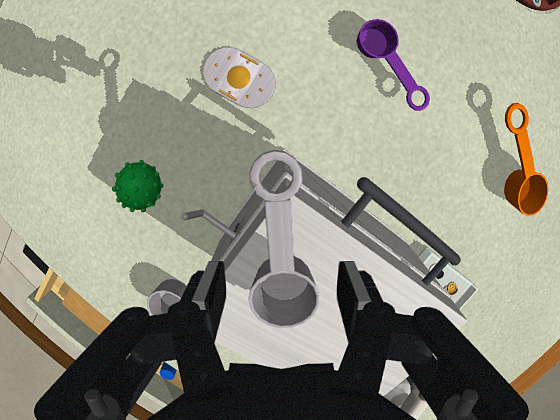

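The wrist view shows the scoop's strap between the fingers, with the eye at (276,176) and the rim centre at (284,297). I'll check it against the earlier fix and then descend.

Run:
```python
from h import *
import pickle
W=pickle.load(open("wrist2.pkl","rb"))
print(onz(W,276,176,.2245,True),onz(W,284,297,.227,True),"bend",onz(W,202,213,.137,True),"tip",onz(W,187,216,.163,True))
```

```text
[ 0.51402007 -0.04797986  0.2245    ] [0.57075802 0.01390941 0.227     ] bend [ 0.60161342 -0.06020409  0.137     ] tip [ 0.60155675 -0.06950025  0.163     ]
```

>>> {"api": "servo_tool", "payload": {"commands": [{"rot":[0,0,0],"travel":[0,1,0],"hand":-0.3},{"rot":[0,0,0],"travel":[0,2.5,0],"hand":-0.3},{"rot":[0,0,0],"travel":[0,4,0],"hand":-0.3},{"rot":[0,0,0],"travel":[0,5.5,0],"hand":-0.3},{"rot":[0,0,0],"travel":[0,6.3,0],"hand":-0.3},{"rot":[0,0,0],"travel":[0,6.5,0],"hand":-0.3},{"rot":[0,0,0],"travel":[0,6.5,0],"hand":-0.3}]}}

```text
clock: 3.68
position: [0.5393, -0.0179, 0.3786]
eef_rot: [0.657, -0.655, -0.264, 0.265]
ft_force: [-0.8, 0.4, -0.8]
finger_gap: 0.65
```

```bash
python3 pick.py
python3 - <<'E'
from workcell import env,vision
import cv2,pickle
for n in ["wrist"]:
    d=vision.grab_frame(n); pickle.dump(d,open(n+"3.pkl","wb")); cv2.imwrite(f"pics/{n}3.png",d["frame"][:,:,::-1])
E
```

```text
3.6833 [ 0.539  -0.0176  0.2236] [-9.400e+00  3.400e+00  1.054e+02  1.000e-01  7.120e+01 -1.434e+02] jaw yaw 133.9585913048195
(array([-0.16, -3.69,  0.03]), array([-0.05, -6.64, -0.01]))
(array([-0.16, -3.69,  0.03]), array([-0.05,  0.01, -0.03]))
```

View pics/wrist3.png

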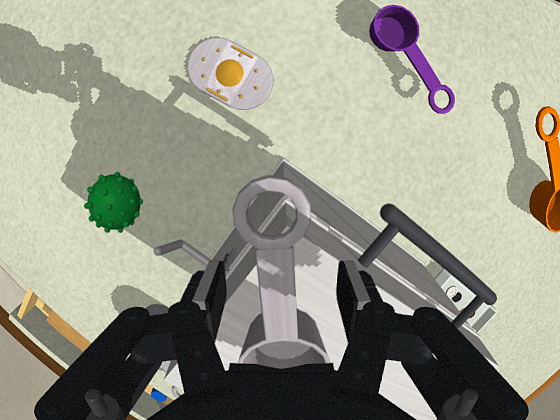

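The strap lies between the pads, with the eye at (272,212) clear ahead of them. I'll close now.

>>> {"api": "servo_tool", "payload": {"commands": [{"rot":[0,0,0],"travel":[0,0,0],"hand":0.2},{"rot":[0,0,0],"travel":[0,0,0],"hand":0.5},{"rot":[0,0,0],"travel":[0,0,0],"hand":1},{"rot":[0,0,0],"travel":[0,0,0],"hand":1},{"rot":[0,0,0],"travel":[0,0,0],"hand":1},{"rot":[0,0,0],"travel":[0,0,0],"hand":1},{"rot":[0,0,0],"travel":[0,0,0],"hand":1},{"rot":[0,0,0],"travel":[0,0,0],"hand":1}]}}

```text
clock: 4.4
position: [0.54, -0.0181, 0.3805]
eef_rot: [0.656, -0.656, -0.266, 0.264]
ft_force: [-0.9, -1.4, 4.4]
finger_gap: 0.166
```

>>> {"api": "servo_tool", "payload": {"commands": [{"rot":[0,0,0],"travel":[0,-0.5,0],"hand":1},{"rot":[0,0,0],"travel":[0,-1.5,0],"hand":1},{"rot":[0,0,0],"travel":[0,-3,0],"hand":1},{"rot":[0,0,0],"travel":[0,-5,0],"hand":1},{"rot":[0,0,0],"travel":[0,-6,0],"hand":1},{"rot":[0,0,0],"travel":[0,-6,0],"hand":1}]}}

```text
clock: 4.9
position: [0.5406, -0.0182, 0.444]
eef_rot: [-0.655, 0.657, 0.267, -0.262]
ft_force: [0.3, -0.5, 0.0]
finger_gap: 0.169
```

```bash
python3 pick.py
python3 - <<'E'
from workcell import env,vision
import cv2,pickle
for n in ["wrist","scene"]:
    d=vision.grab_frame(n); pickle.dump(d,open(n+"4.pkl","wb")); cv2.imwrite(f"pics/{n}4.png",d["frame"][:,:,::-1])
E
```

```text
4.9 [ 0.5418 -0.0181  0.289 ] [-9.400e+00  2.000e-01  1.015e+02  1.000e-01  7.780e+01 -1.434e+02] jaw yaw 133.9708684013326
(array([ 0.3 , -3.67,  0.34]), array([-0.13, -0.1 ,  0.09]))
(array([ 0.3 , -3.67,  0.34]), array([-0.17,  6.55,  0.12]))
```

View pics/wrist4.png

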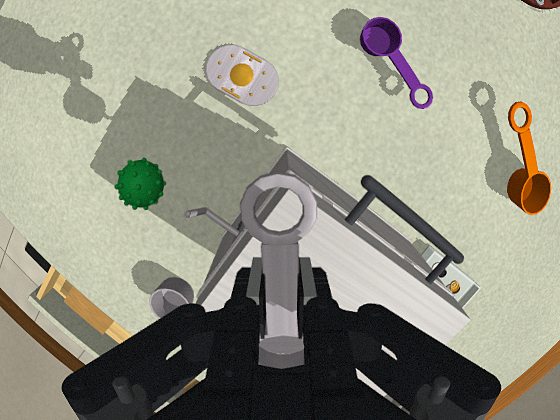

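View pics/scene4.png

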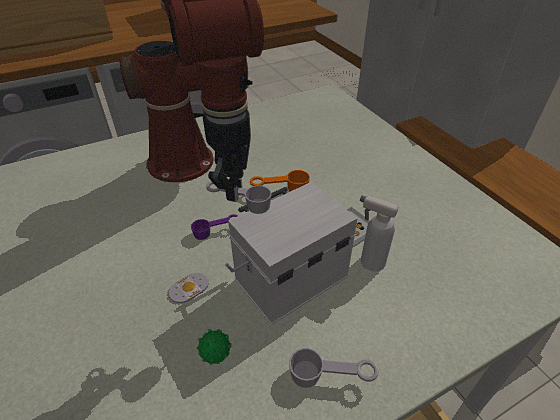

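Run:
```python
from workcell import env
from h import *
import pickle
W=pickle.load(open("wrist4.pkl","rb"));s=env.sense();g,M=gp(s)
print(M.round(4))
f=W["frame"][:,:,::-1][130:300,200:360]; cv2.imwrite("pics/w4c.png",cv2.resize(f,None,fx=4,fy=4))
for h in (-.003,0,.003,.006):
    o,r=ray(W,279,208,True); q=o+r*(((g+M[:,1]*-h)-o)@M[:,1])/(r@M[:,1]); print(h,(M.T@(q-g)).round(4))
S=pickle.load(open("scene4.pkl","rb")); c=S["frame"][:,:,::-1][160:230,190:290]; cv2.imwrite("pics/s4c.png",cv2.resize(c,None,fx=7,fy=7))
```

```text
[[ 7.198e-01  2.400e-03 -6.942e-01]
 [ 6.942e-01  1.400e-03  7.198e-01]
 [ 2.700e-03 -1.000e+00 -6.000e-04]]
-0.003 [-0.038   0.003  -0.0033]
0 [-0.039   0.     -0.0033]
0.003 [-0.04   -0.003  -0.0033]
0.006 [-0.041  -0.006  -0.0032]
```

View pics/w4c.png

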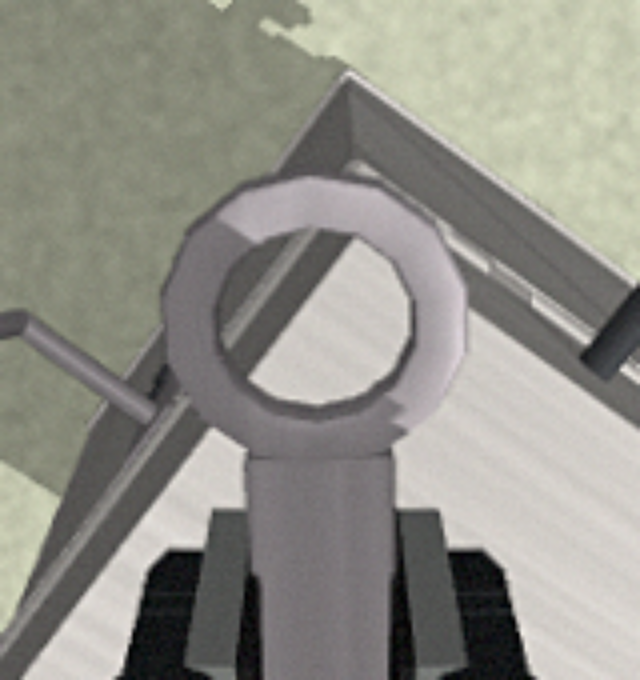

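View pics/s4c.png

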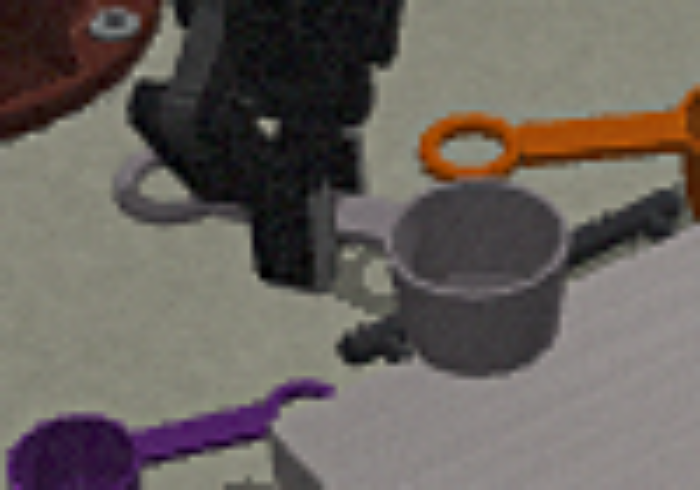

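```bash
cat > place.py <<'E'
from workcell import env
from h import *
s=env.sense(); g,M=gp(s); print(s["clock"],g.round(4),np.degrees(s["joint_positions"]).round(1),"jaw yaw",np.degrees(np.arctan2(M[1,2],M[0,2])))
a=np.radians(7.8); j=[np.cos(a),np.sin(a),0]; Y=np.array([-np.sin(a),np.cos(a),0])
tip=np.array([.6005,-.0706,.163])
for dz in (.1,.03): print(plan(s,tip-.039*Y+[0,0,dz],[0,0,-1],j))
E
python3 place.py
```

```text
5.0 [ 0.5401 -0.0179  0.2856] [-9.400e+00  4.000e-01  1.018e+02  1.000e-01  7.780e+01 -1.434e+02] jaw yaw 133.96407996697607
(array([-1.5000e-01,  1.2616e+02,  1.2000e-01]), array([ -1.58,   2.27, -11.14]))
(array([-1.5000e-01,  1.2616e+02,  1.2000e-01]), array([ -1.6 ,   9.27, -11.13]))
```

>>> {"api": "servo_tool", "payload": {"commands": [{"rot":[0,6,0],"travel":[0,-1,-1],"hand":1},{"rot":[0,13,0],"travel":[-0.2,-1,-2],"hand":1},{"rot":[0,20,0],"travel":[-0.4,-1,-3],"hand":1},{"rot":[0,27,0],"travel":[-0.6,-1,-4],"hand":1},{"rot":[0,34,0],"travel":[-0.8,-1,-5],"hand":1},{"rot":[0,41,0],"travel":[-1,-1,-6],"hand":1},{"rot":[0,48,0],"travel":[-1.2,-1,-7],"hand":1},{"rot":[0,55,0],"travel":[-1.4,-1,-8],"hand":1},{"rot":[0,62,0],"travel":[-1.5,-1,-9],"hand":1},{"rot":[0,69,0],"travel":[-1.6,0,-10],"hand":1},{"rot":[0,75,0],"travel":[-1.6,1,-11],"hand":1},{"rot":[0,80,0],"travel":[-1.6,2,-11.1],"hand":1}]}}

```text
clock: 6.0
position: [0.6057, -0.1102, 0.4183]
eef_rot: [0.672, -0.671, 0.221, -0.221]
ft_force: [-0.9, -0.6, -1.1]
finger_gap: 0.167
```

```bash
python3 place.py
```

```text
6.0 [ 0.6057 -0.11    0.2633] [-16.9  10.7  93.    0.1  76.3 -70.5] jaw yaw 53.62357711827043
(array([-0.06, 45.82, -0.07]), array([-0.05,  0.03,  0.08]))
(array([-0.06, 45.82, -0.07]), array([-0.04,  7.03,  0.07]))
```

>>> {"api": "servo_tool", "payload": {"commands": [{"rot":[0,7,0],"travel":[0,0,0],"hand":1},{"rot":[0,14,0],"travel":[0,0,0],"hand":1},{"rot":[0,21,0],"travel":[0,0,0],"hand":1},{"rot":[0,28,0],"travel":[0,1,0],"hand":1},{"rot":[0,35,0],"travel":[0,2.5,0],"hand":1},{"rot":[0,41,0],"travel":[0,4.5,0],"hand":1},{"rot":[0,45,0],"travel":[0,6,0],"hand":1},{"rot":[0,45.8,0],"travel":[0,7,0],"hand":1},{"rot":[0,45.8,0],"travel":[0,7,0],"hand":1},{"rot":[0,45.8,0],"travel":[0,7,0],"hand":1}]}}

```text
clock: 6.83
position: [0.6052, -0.1099, 0.3468]
eef_rot: [0.533, -0.533, 0.466, -0.463]
ft_force: [0.4, -0.1, -1.1]
finger_gap: 0.167
```

```bash
python3 place.py
python3 - <<'E'
from workcell import env,vision
import cv2,pickle
for n in ["wrist","scene","top"]:
    d=vision.grab_frame(n); pickle.dump(d,open(n+"5.pkl","wb"))
    f=d["frame"][:,:,::-1]
    if n=="wrist": f=cv2.resize(f[130:290,190:370],None,fx=4,fy=4)
    if n=="scene": f=cv2.resize(f[140:290,150:300],None,fx=4,fy=4)
    cv2.imwrite(f"pics/{n}5.png",f)
E
```

```text
6.8333 [ 0.6048 -0.1095  0.1918] [-16.8  14.4  96.6   0.1  69.2 -24.8] jaw yaw 7.908120521114212
(array([ 0.13,  0.11, -0.17]), array([-0.08, -7.12,  0.05]))
(array([ 0.13,  0.11, -0.17]), array([-0.06, -0.12,  0.06]))
```

View pics/wrist5.png

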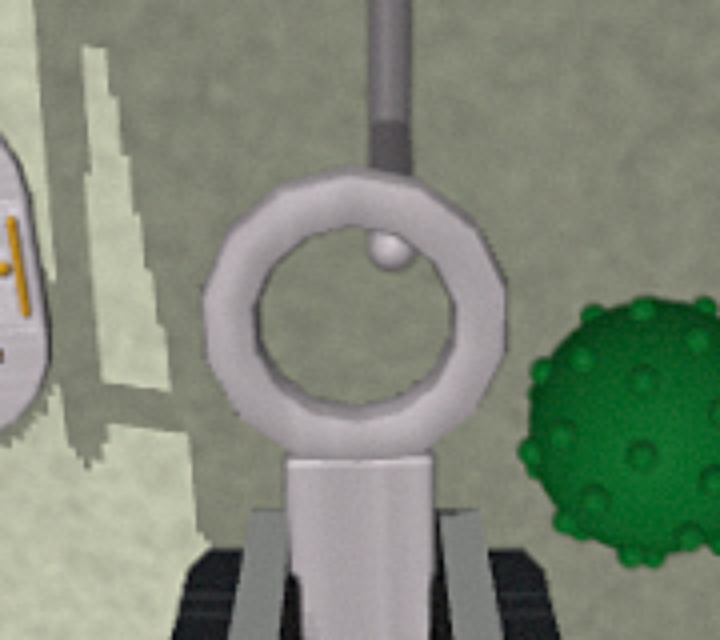

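View pics/scene5.png

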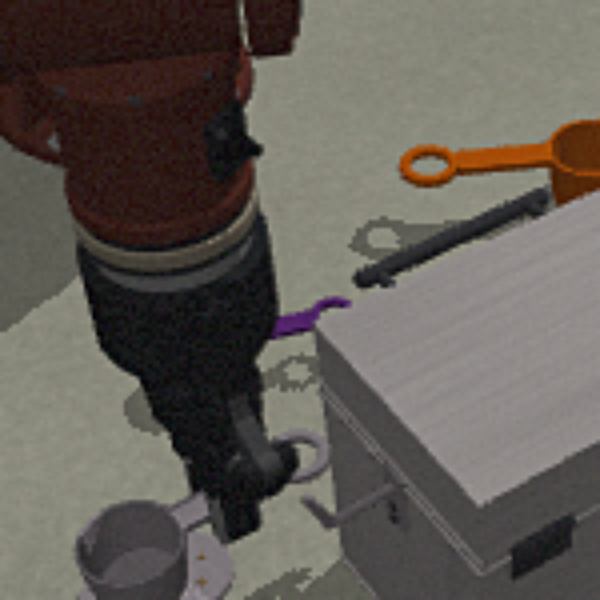

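View pics/top5.png

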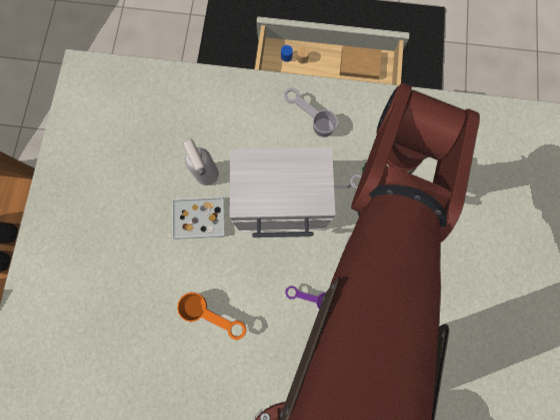

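The wrist crop shows the ring centre at (355,312) and the prong tip at (391,247). I'll work out their relative offset from the same camera.

Run:
```python
from workcell import env
from h import *
import pickle
W=pickle.load(open("wrist5.pkl","rb"));s=env.sense();g,M=gp(s)
px=lambda u,v:((u+.5)/4-.5+190,(v+.5)/4-.5+130)
e=onz(W,*px(355,312),g[2],True); t=onz(W,*px(391,247),.163,True)
b=onz(W,*px(390,160),.137,True)
print(s["clock"],g,e,t,b,"in tool cm (eye->tip)",100*M.T@(t-e), "eye-g",100*M.T@(e-g))
p,er=tri([ray(W,*px(391,247),True),ray(pickle.load(open("scene.pkl","rb")),(186+.5)/4-.5+180,(377+.5)/4-.5+170)]);print(p,er)
```

```text
6.9833 [ 0.6066502  -0.11008599  0.19469587] [ 0.59860357 -0.06956339  0.19469587] [ 0.60295833 -0.07107297  0.163     ] [ 0.60247194 -0.06556516  0.137     ] in tool cm (eye->tip) [0.21080167 3.17058879 0.40204599] eye-g [-4.12425883e+00  1.49698783e-03 -2.42453693e-01]
[ 0.60268825 -0.0704343   0.16604222] [np.float64(0.00020345702067264877), np.float64(0.00020345702067270778)]
```

>>> {"api": "servo_tool", "payload": {"commands": [{"rot":[0,0,4],"travel":[1.1,0.3,0.2],"hand":1},{"rot":[0,0,8],"travel":[2.2,0.7,0.4],"hand":1},{"rot":[0,0,12],"travel":[3.3,1.1,0.4],"hand":1},{"rot":[0,0,16],"travel":[4.3,1.7,0.4],"hand":1},{"rot":[0,0,20],"travel":[5.3,2.3,0.4],"hand":1},{"rot":[0,0,20],"travel":[5.3,2.3,0.4],"hand":1},{"rot":[0,0,20],"travel":[5.3,2.3,0.4],"hand":1},{"rot":[0,0,20],"travel":[5.3,2.3,0.4],"hand":1}]}}

```text
clock: 7.65
position: [0.6178, -0.162, 0.3277]
eef_rot: [0.607, -0.444, 0.549, -0.366]
ft_force: [-0.5, 0.1, -0.6]
finger_gap: 0.168
```

```bash
cat > look.py <<'E'
import sys
from workcell import env,vision
from h import *
import pickle
k=sys.argv[1]
for n in sys.argv[2:]:
    d=vision.grab_frame(n); pickle.dump(d,open(n+k+".pkl","wb")); f=d["frame"][:,:,::-1]
    if n=="wrist": f=cv2.resize(f[130:290,190:370],None,fx=4,fy=4)
    if n=="scene": f=cv2.resize(f[140:290,150:300],None,fx=4,fy=4)
    cv2.imwrite(f"pics/{n}{k}.png",f)
s=env.sense(); g,M=gp(s); print(s["clock"],g.round(4)); print(M.round(3)); print(s["ft_force"],s["finger_gap"])
E
python3 look.py 6 wrist scene
```

```text
7.75 [ 0.6111 -0.109   0.1821]
[[ 0.131 -0.043  0.99 ]
 [-0.931  0.338  0.138]
 [-0.341 -0.94   0.004]]
[-0.27385735  0.13876663 -0.67070626] 0.17082999364634024
```

View pics/wrist6.png

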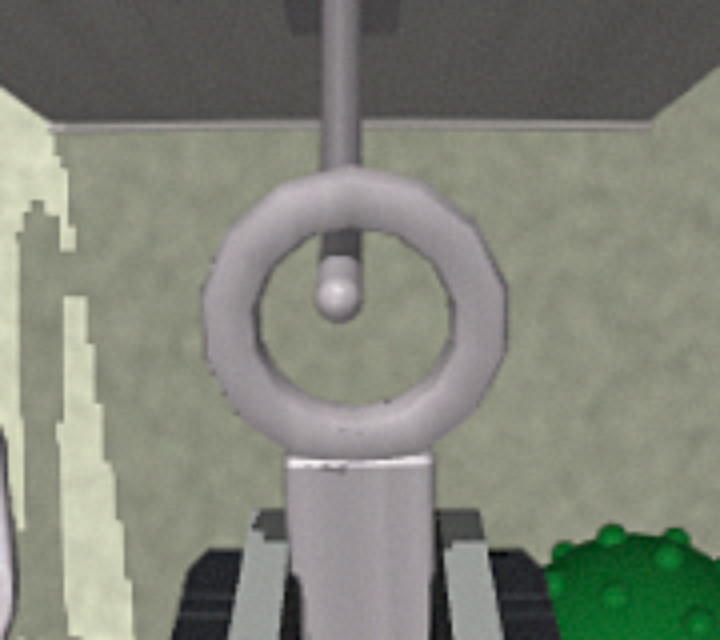

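View pics/scene6.png

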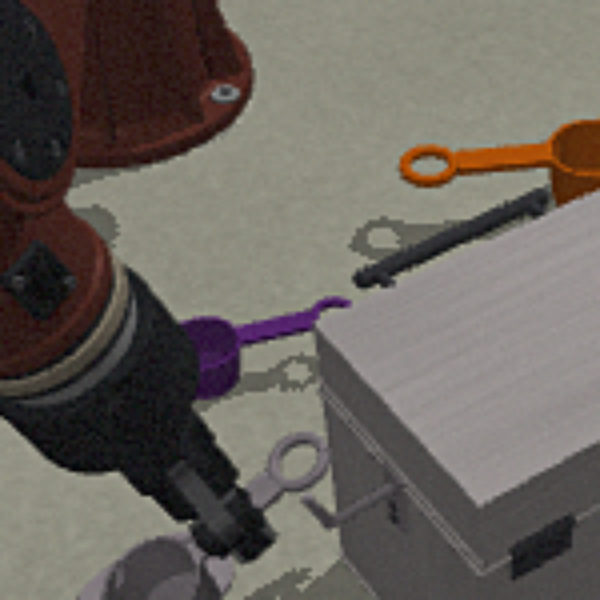

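Ring centre is at (355,312) and prong tip at (339,298), so the tip is now inside the ring outline.

```bash
cat > rel.py <<'E'
import sys,pickle
from h import *
from workcell import env
k=sys.argv[1]; eu,ev,tu,tv=map(float,sys.argv[2:6])
W=pickle.load(open(f"wrist{k}.pkl","rb"));s=env.sense();g,M=gp(s)
px=lambda u,v:((u+.5)/4-.5+190,(v+.5)/4-.5+130)
o,r=ray(W,*px(eu,ev),True); e=o+r*((g-o)@M[:,1])/(r@M[:,1])
t=onz(W,*px(tu,tv),.163,True)
print("eye",e,"tip",t,"eye->tip tool cm",100*M.T@(t-e),"eye-g",100*M.T@(e-g))
E
python3 rel.py 6 355 312 339 299
```

```text
eye [ 0.60523674 -0.07291966  0.19530731] tip [ 0.60279211 -0.07076862  0.163     ] eye->tip tool cm [ 0.86924004  3.12042631 -0.22587117] eye-g [-3.88499149e+00  2.44249065e-15 -7.45835865e-02]
```

>>> {"api": "servo_tool", "payload": {"commands": [{"rot":[0,0,0],"travel":[0.4,0.3,-0.2],"hand":1},{"rot":[0,0,0],"travel":[0.8,0.8,-0.2],"hand":1},{"rot":[0,0,0],"travel":[0.8,1.4,-0.2],"hand":1},{"rot":[0,0,0],"travel":[0.8,2,-0.2],"hand":1},{"rot":[0,0,0],"travel":[0.8,2,-0.2],"hand":1},{"rot":[0,0,0],"travel":[0.8,2,-0.2],"hand":1}]}}

```text
clock: 8.25
position: [0.6156, -0.1619, 0.3051]
eef_rot: [0.607, -0.444, 0.549, -0.365]
ft_force: [-0.8, 0.3, -1.0]
finger_gap: 0.169
```

```bash
python3 look.py 7 wrist scene
```

```text
8.35 [ 0.6093 -0.1098  0.1604]
[[ 0.131 -0.043  0.99 ]
 [-0.931  0.338  0.138]
 [-0.341 -0.94   0.004]]
[ 0.14727849  0.69490078 -0.20710383] 0.16770553795842955
```

View pics/wrist7.png

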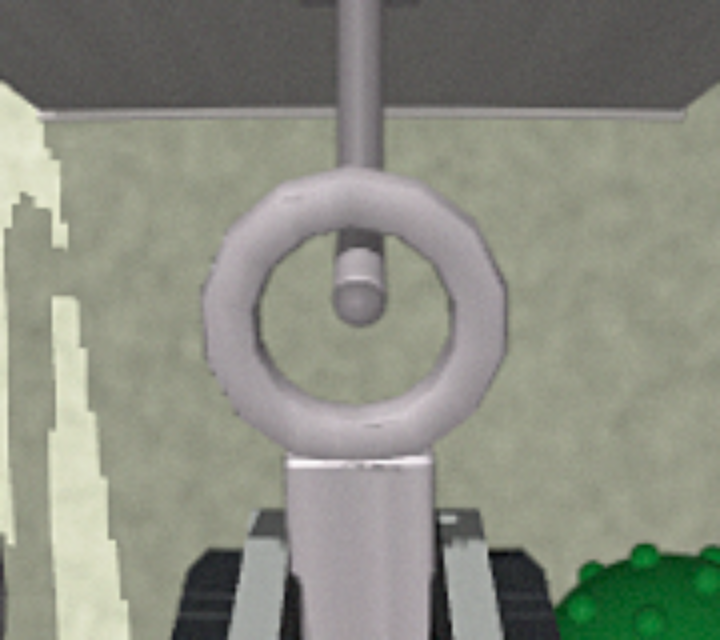

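View pics/scene7.png

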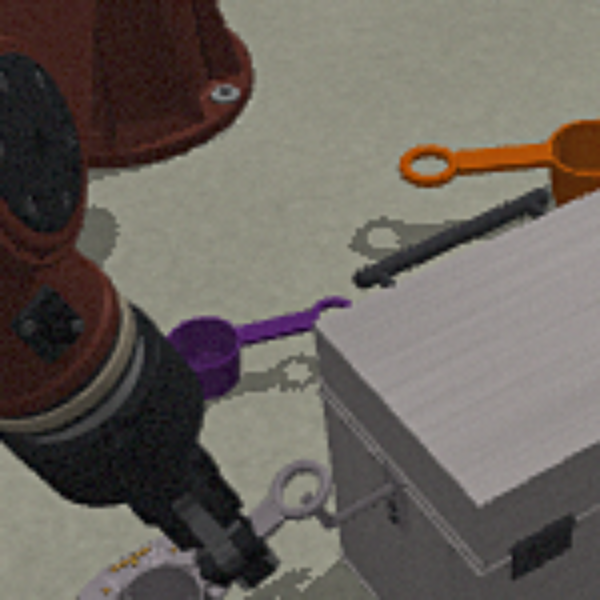

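```bash
python3 rel.py 7 355 312 358 303
```

```text
eye [ 0.60267187 -0.07274453  0.17409782] tip [ 0.60276046 -0.0714383   0.163     ] eye->tip tool cm [0.25801192 1.08705595 0.02226028] eye-g [-4.00481648e+00  2.66453526e-15 -1.40922961e-01]
```

>>> {"api": "servo_tool", "payload": {"commands": [{"rot":[0,0,0],"travel":[0.2,0.3,0],"hand":1},{"rot":[0,0,0],"travel":[0.2,0.8,0],"hand":1},{"rot":[0,0,0],"travel":[0.2,1.3,0],"hand":1},{"rot":[0,0,0],"travel":[0.2,1.8,0],"hand":1},{"rot":[0,0,0],"travel":[0.2,2.3,0],"hand":1},{"rot":[0,0,0],"travel":[0.2,2.7,0],"hand":1},{"rot":[0,0,0],"travel":[0.2,2.7,0],"hand":1},{"rot":[0,0,0],"travel":[0.2,2.7,0],"hand":1}]}}

```text
clock: 9.02
position: [0.6149, -0.1548, 0.2795]
eef_rot: [0.607, -0.444, 0.549, -0.365]
ft_force: [-0.0, -0.3, -1.8]
finger_gap: 0.165
```

```bash
python3 look.py 8 wrist scene
```

```text
9.1167 [ 0.6086 -0.1026  0.1346]
[[ 0.131 -0.043  0.99 ]
 [-0.931  0.338  0.138]
 [-0.341 -0.94   0.004]]
[ 0.46175513 -1.06438613 -0.5003158 ] 0.16844621027477835
```

View pics/wrist8.png

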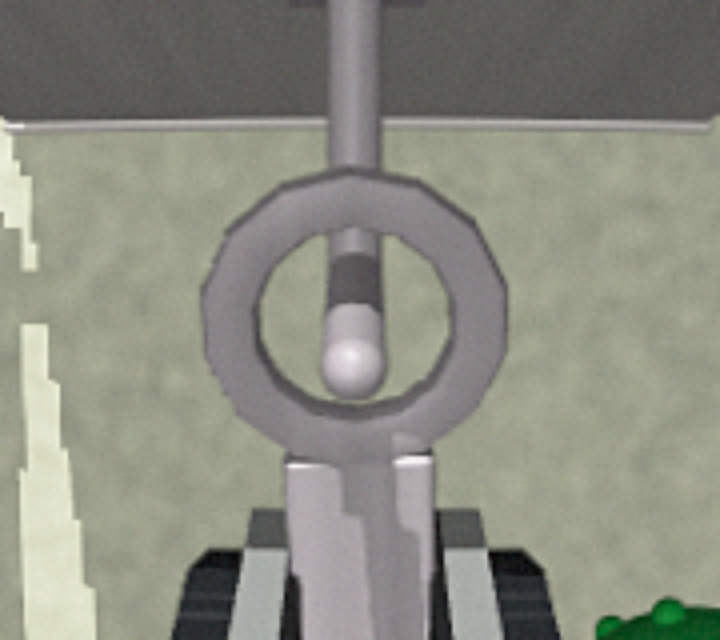

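View pics/scene8.png

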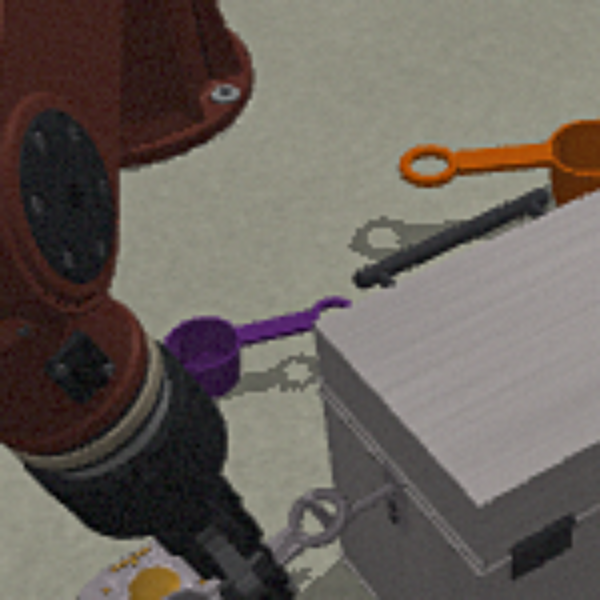

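The eye is threaded: the prong passes through the hole in both views. Before letting it swing I'll check how near the cup's arc comes to the ball.

Run:
```python
from h import *
import pickle
T=pickle.load(open("top.pkl","rb"));S=pickle.load(open("scene.pkl","rb"))
def blob(d):
    h=cv2.cvtColor(d["frame"],cv2.COLOR_RGB2HSV); m=cv2.inRange(h,(50,120,30),(80,255,255))
    n,l,st,c=cv2.connectedComponentsWithStats(m); i=1+st[1:,4].argmax(); return st[i],c[i]
print(blob(T),blob(S))
p,e=tri([ray(T,*blob(T)[1]),ray(S,*blob(S)[1])]); print(p,e)
a=np.radians(7.8); X=np.array([np.cos(a),np.sin(a)]);Y=np.array([-X[1],X[0]])
d=p[:2]-[.6005,-.0706]; print("rel tip in bin axes",d@X,d@Y)
```

```text
(array([362, 159,  26,  25, 453], dtype=int32), array([374.37306843, 171.40397351])) (array([197, 329,  34,  35, 849], dtype=int32), array([213.65253239, 346.40636042]))
[ 0.67756648 -0.14108355  0.03227991] [np.float64(0.00019793834846992925), np.float64(0.00019793834846983647)]
rel tip in bin axes 0.06678773148100396 -0.08029054363243807
```

>>> {"api": "servo_tool", "payload": {"commands": [{"rot":[0,0,4.2],"travel":[1.1,0.35,0],"hand":1},{"rot":[0,0,8.3],"travel":[2.2,0.75,0],"hand":1},{"rot":[0,0,12.5],"travel":[3.25,1.25,0],"hand":1},{"rot":[0,0,16.7],"travel":[4.3,1.8,0],"hand":1},{"rot":[0,0,20.8],"travel":[5.25,2.5,0],"hand":1},{"rot":[0,0,25],"travel":[6.2,3.2,0],"hand":1},{"rot":[0,0,25],"travel":[6.2,3.2,0],"hand":1},{"rot":[0,0,25],"travel":[6.2,3.2,0],"hand":1}]}}

```text
clock: 9.78
position: [0.6218, -0.2025, 0.2282]
eef_rot: [0.671, -0.315, 0.632, -0.226]
ft_force: [0.5, 1.1, -0.6]
finger_gap: 0.173
```

```bash
python3 look.py 9 wrist scene
```

```text
9.8833 [ 0.6079 -0.0935  0.12  ]
[[ 0.102 -0.094  0.99 ]
 [-0.702  0.699  0.138]
 [-0.705 -0.709  0.006]]
[ 0.42613482 -0.68530281 -0.03665285] 0.17094875014265407
```

View pics/wrist9.png

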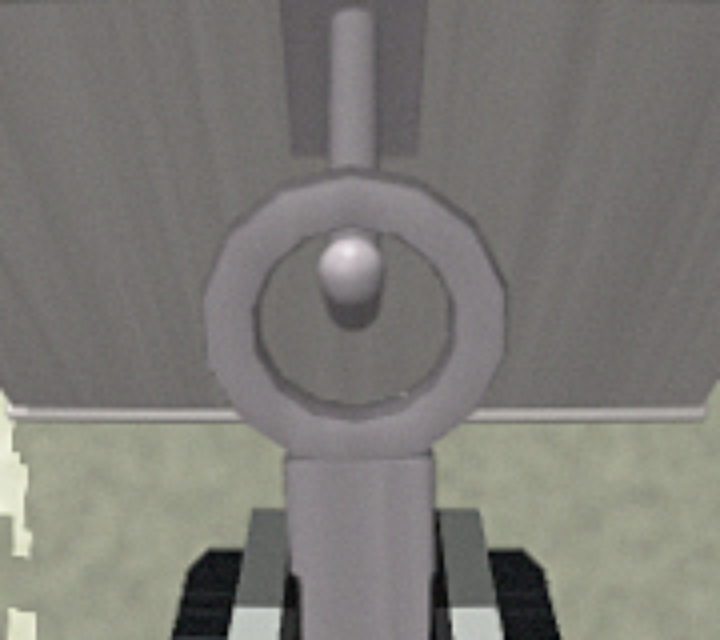

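View pics/scene9.png

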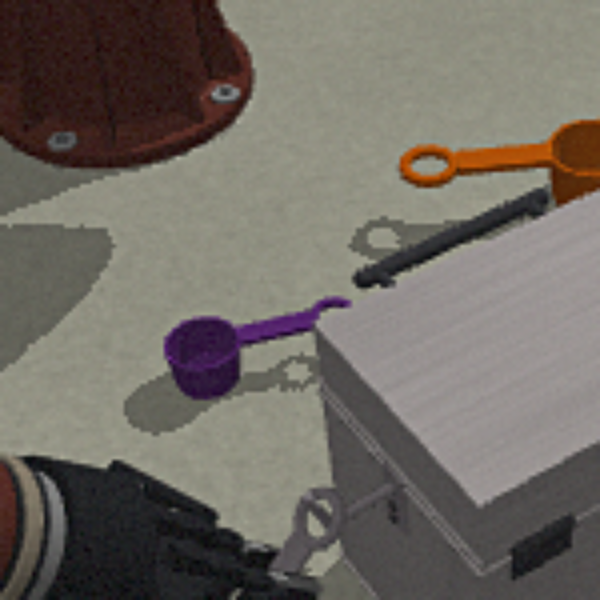

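>>> {"api": "servo_tool", "payload": {"commands": [{"rot":[0,0,0],"travel":[0,0,0],"hand":0.4},{"rot":[0,0,0],"travel":[0,0,0],"hand":0.1},{"rot":[0,0,0],"travel":[0,0,0],"hand":-0.1},{"rot":[0,0,0],"travel":[0,0,0],"hand":-0.3},{"rot":[0,0,0],"travel":[0,0,0],"hand":-0.3},{"rot":[0,0,0],"travel":[0,0,0],"hand":-0.3},{"rot":[0,0,0],"travel":[0,0,0],"hand":-0.3},{"rot":[0,0,0],"travel":[0,0,0],"hand":-0.3}]}}

```text
clock: 10.55
position: [0.6223, -0.2018, 0.2299]
eef_rot: [0.672, -0.315, 0.631, -0.226]
ft_force: [0.1, 0.2, -0.2]
finger_gap: 0.648
```

```bash
python3 look.py 10 wrist scene
```

```text
10.65 [ 0.6078 -0.0935  0.1199]
[[ 0.102 -0.094  0.99 ]
 [-0.702  0.699  0.138]
 [-0.705 -0.709  0.005]]
[ 0.03244145  0.30934698 -0.18315666] 0.6528199138873872
```

View pics/wrist10.png

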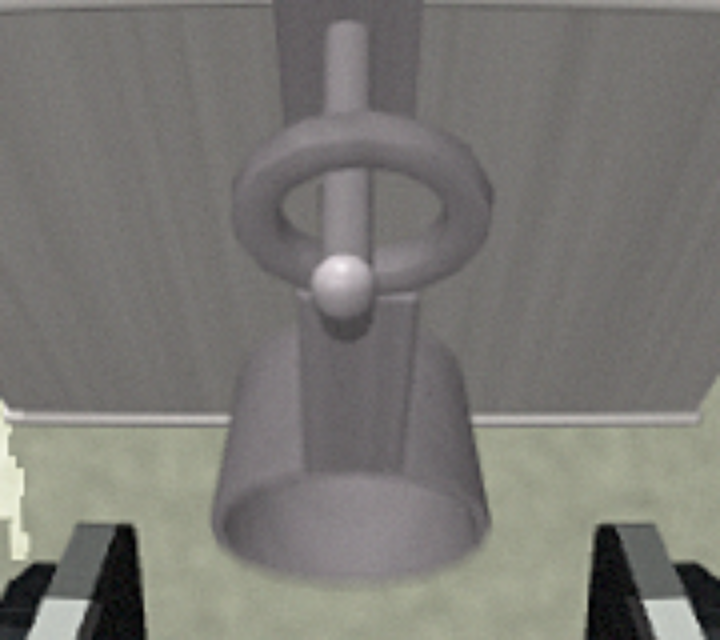

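View pics/scene10.png

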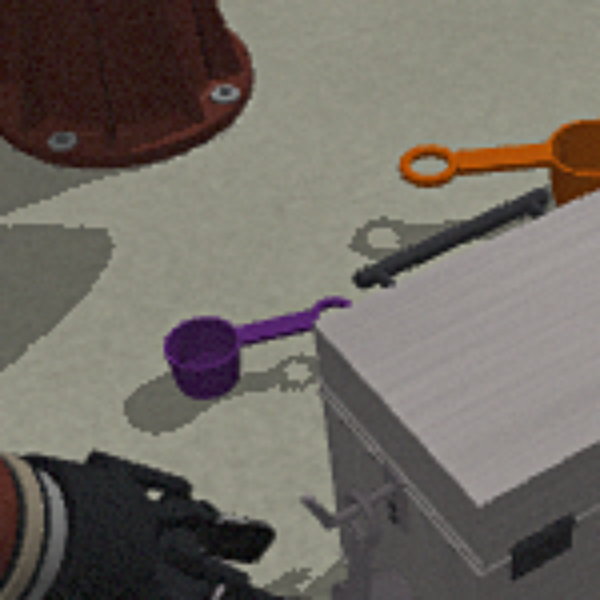

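The scoop hangs from the wire by its eye, clear of the open fingers, with the ring at (360,205) in the wrist crop. I'll back straight out.

>>> {"api": "servo_tool", "payload": {"commands": [{"rot":[0,0,0],"travel":[0,-1,0],"hand":-0.3},{"rot":[0,0,0],"travel":[0,-2.5,0],"hand":-0.3},{"rot":[0,0,0],"travel":[0,-4.5,0],"hand":-0.3},{"rot":[0,0,0],"travel":[0,-6.5,0],"hand":-0.3},{"rot":[0,0,0],"travel":[0,-8,0],"hand":-0.3},{"rot":[0,0,0],"travel":[0,-8,0],"hand":-0.3}]}}

```text
clock: 11.15
position: [0.631, -0.2612, 0.2912]
eef_rot: [0.673, -0.315, 0.628, -0.23]
ft_force: [0.3, -0.6, 1.1]
finger_gap: 0.649
```

```bash
cat > lid.py <<'E'
import sys
from workcell import env
from h import *
s=env.sense(); g,M=gp(s); print(s["clock"],g.round(4),np.degrees(s["joint_positions"]).round(1))
a=np.radians(7.8); X=np.array([np.cos(a),np.sin(a),0])
for t in sys.argv[1:]:
    print(t,plan(s,eval(t),[0,0,-1],X))
E
python3 lid.py "[.60,-.15,.30]" "[.4697,.0728,.30]" "[.4697,.0728,.1725]"
```

```text
11.15 [ 0.6176 -0.1534  0.1807] [-34.2  33.2  81.6  32.   97.  -47.6]
[.60,-.15,.30] (array([ -0.63,   0.25, -44.51]), array([-19.65,  -3.67,  -1.38]))
[.4697,.0728,.30] (array([ -0.63,   0.25, -44.51]), array([-36.73,  12.96, -11.27]))
[.4697,.0728,.1725] (array([ -0.63,   0.25, -44.51]), array([-27.8 ,  22.05, -11.41]))
```

>>> {"api": "servo_tool", "payload": {"commands": [{"rot":[0,0,-4],"travel":[-2,-0.8,-0.1],"hand":-0.3},{"rot":[0,0,-10],"travel":[-5,-1.6,-0.3],"hand":-0.3},{"rot":[0,0,-16],"travel":[-8,-2.4,-0.5],"hand":-0.3},{"rot":[0,0,-22],"travel":[-11,-3,-0.7],"hand":-0.3},{"rot":[0,0,-28],"travel":[-14,-3.5,-1],"hand":-0.3},{"rot":[0,0,-34],"travel":[-17,-3.7,-1.2],"hand":-0.3},{"rot":[0,0,-40],"travel":[-19,-3.7,-1.3],"hand":-0.3},{"rot":[-0.6,0,-44.5],"travel":[-19.7,-3.7,-1.4],"hand":-0.3},{"rot":[-0.6,0,-44.5],"travel":[-19.7,-3.7,-1.4],"hand":-0.3}]}}

```text
clock: 11.9
position: [0.5997, -0.1475, 0.4586]
eef_rot: [0.535, -0.534, 0.461, -0.465]
ft_force: [0.6, -0.0, 0.0]
finger_gap: 0.652
```

```bash
python3 lid.py "[.52,.0,.30]" "[.4697,.0728,.30]" "[.4697,.0728,.1725]"
```

```text
11.9 [ 0.6007 -0.1479  0.3036] [-20.3   9.2  90.3   0.   80.  -28.6]
[.52,.0,.30] (array([-0.35,  0.42,  0.19]), array([-15.74,   0.27,  -5.78]))
[.4697,.0728,.30] (array([-0.35,  0.42,  0.19]), array([-23.67,   0.22,  -9.72]))
[.4697,.0728,.1725] (array([-0.35,  0.42,  0.19]), array([-23.71,  12.97,  -9.8 ]))
```

>>> {"api": "servo_tool", "payload": {"commands": [{"rot":[0,0,0],"travel":[-2,0,-0.8],"hand":-0.3},{"rot":[0,0,0],"travel":[-5,0,-2],"hand":0},{"rot":[0,0,0],"travel":[-8,0,-3.3],"hand":0.1},{"rot":[0,0,0],"travel":[-11,0,-4.5],"hand":0.2},{"rot":[0,0,0],"travel":[-14,0,-5.7],"hand":0.3},{"rot":[0,0,0],"travel":[-17,0.2,-7],"hand":0.3},{"rot":[0,0,0],"travel":[-20,0.2,-8.2],"hand":0.3},{"rot":[0,0,0],"travel":[-22.5,1,-9.2],"hand":0.3},{"rot":[-0.4,0.4,0.2],"travel":[-23.7,2,-9.8],"hand":0.3},{"rot":[-0.4,0.4,0.2],"travel":[-23.7,3.5,-9.8],"hand":0.3},{"rot":[-0.4,0.4,0.2],"travel":[-23.7,4.2,-9.8],"hand":0.3},{"rot":[-0.4,0.4,0.2],"travel":[-23.7,4.2,-9.8],"hand":0.3}]}}

```text
clock: 12.9
position: [0.4683, 0.0727, 0.4121]
eef_rot: [-0.531, 0.534, -0.467, 0.463]
ft_force: [-0.2, -0.2, 0.1]
finger_gap: 0.347
```

```bash
python3 lid.py "[.4697,.0728,.1725]";  sed -i 's/f\[130:290,190:370\],None,fx=4,fy=4/f[100:400,130:430],None,fx=2,fy=2/; s/f\[140:290,150:300\],None,fx=4,fy=4/f[140:340,150:400],None,fx=3,fy=3/' look.py; python3 look.py 11 wrist scene
```

```text
12.9 [0.4671 0.0728 0.2571] [ 3.000e-01 -6.800e+00  1.117e+02  1.000e-01  7.560e+01 -7.500e+00]
[.4697,.0728,.1725] (array([ 0.42, -0.01, -0.12]), array([0.02, 8.46, 0.21]))
13.0 [0.4689 0.0725 0.2596]
[[ 0.135 -0.003  0.991]
 [-0.991  0.001  0.135]
 [-0.001 -1.    -0.003]]
[0.45636336 0.04650283 0.09344194] 0.34776973961014285
```

View pics/wrist11.png

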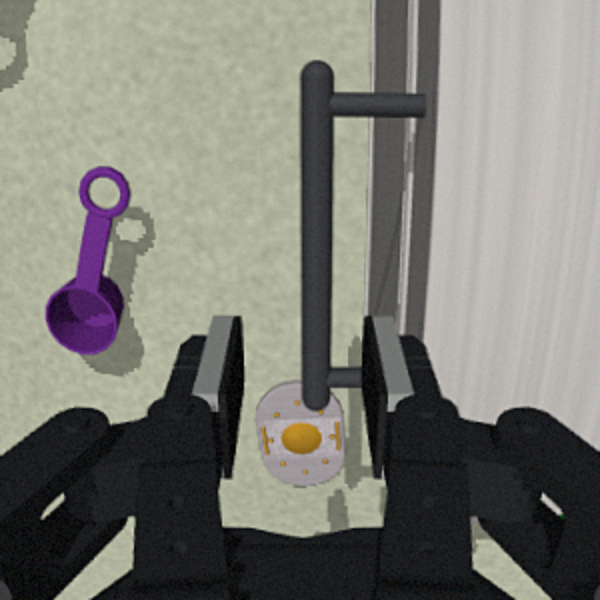

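View pics/scene11.png

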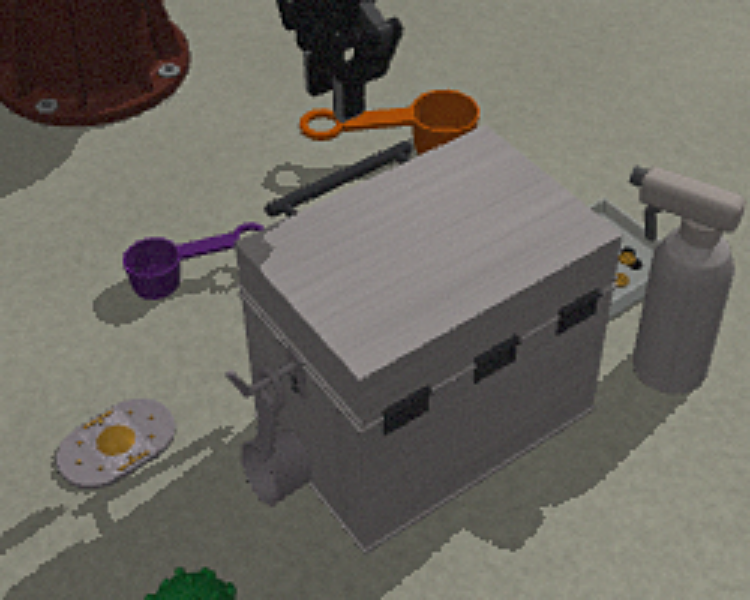

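The scoop hangs on the hook in the scene crop (cup at 275,460). In the wrist crop the bar runs from (317,68) to (316,405), between the fingers.

```bash
python3 - <<'E'
from h import *
import pickle
W=pickle.load(open("wrist11.pkl","rb"))
a=onz(W,317/2+130,68/2+100,.1725,True);b=onz(W,316/2+130,402/2+100,.1725,True);print(a,b,(a+b)/2,np.linalg.norm(a-b))
E
python3 lid.py "[.4697,.0728,.1725]"
```

```text
[0.46331154 0.13402543 0.1725    ] [0.48111964 0.00971852 0.1725    ] [0.47221559 0.07187197 0.1725    ] 0.12557601363355345
13.0 [0.4689 0.0725 0.2596] [  0.3  -6.8 111.4   0.   75.6  -7.5]
[.4697,.0728,.1725] (array([ 0.16, -0.05, -0.06]), array([-0.03,  8.71,  0.07]))
```

>>> {"api": "servo_tool", "payload": {"commands": [{"rot":[0,0,0],"travel":[0,1,0.1],"hand":0.3},{"rot":[0,0,0],"travel":[0,2.5,0.1],"hand":0.3},{"rot":[0,0,0],"travel":[0,4,0.1],"hand":0.3},{"rot":[0,0,0],"travel":[0,5.5,0.1],"hand":0.3},{"rot":[0,0,0],"travel":[0,7,0.1],"hand":0.3},{"rot":[0,0,0],"travel":[0,8.2,0.1],"hand":0.3},{"rot":[0,0,0],"travel":[0,8.7,0.1],"hand":0.3},{"rot":[0,0,0],"travel":[0,8.7,0.1],"hand":0.3}]}}

```text
clock: 13.67
position: [0.4701, 0.0721, 0.3268]
eef_rot: [-0.532, 0.533, -0.467, 0.464]
ft_force: [1.4, 0.4, -0.0]
finger_gap: 0.35
```

```bash
python3 lid.py "[.4697,.0728,.1725]"; python3 look.py 12 wrist scene
```

```text
13.6667 [0.4694 0.0722 0.1718] [ 2.000e-01 -1.100e+00  1.161e+02  1.000e-01  6.530e+01 -7.500e+00]
[.4697,.0728,.1725] (array([ 0.26, -0.1 , -0.08]), array([-0.07, -0.07, -0.03]))
13.7667 [0.4703 0.0724 0.1732]
[[ 0.134 -0.002  0.991]
 [-0.991  0.001  0.134]
 [-0.001 -1.    -0.002]]
[ 0.44464662 -0.05800543 -0.50776218] 0.35169817529481157
```

View pics/wrist12.png

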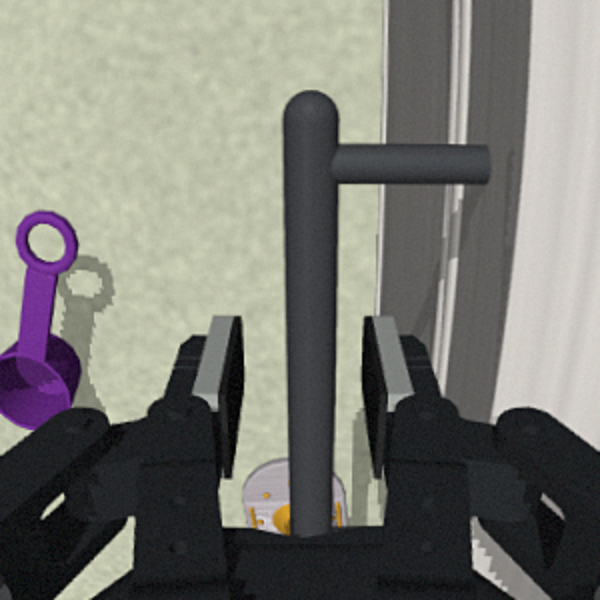

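The bar is between the pads, roughly centred (x≈311). I'll close on it.

>>> {"api": "servo_tool", "payload": {"commands": [{"rot":[0,0,0],"travel":[0,0,0],"hand":0.5},{"rot":[0,0,0],"travel":[0,0,0],"hand":0.7},{"rot":[0,0,0],"travel":[0,0,0],"hand":1},{"rot":[0,0,0],"travel":[0,0,0],"hand":1},{"rot":[0,0,0],"travel":[0,0,0],"hand":1},{"rot":[0,0,0],"travel":[0,0,0],"hand":1},{"rot":[0,0,0],"travel":[0,0,0],"hand":1}]}}

```text
clock: 14.35
position: [0.4711, 0.0723, 0.3293]
eef_rot: [0.533, -0.532, 0.465, -0.465]
ft_force: [-0.3, -0.3, 5.5]
finger_gap: 0.103
```

```bash
cat > arc.py <<'E'
from workcell import env
from h import *
import sys
s=env.sense(); g,M=gp(s)
a=np.radians(7.8); X=np.array([np.cos(a),np.sin(a),0]); H=np.array([.5787,.0877,0])+.075*X+[0,0,.15]
print(s["clock"],"g",g.round(4),"F",s["ft_force"].round(1),"gap",round(s["finger_gap"],3))
d=g-H; r=np.hypot(d@X,d[2]); th0=np.arctan2(d[2],-(d@X))-np.arctan2(.0225,.185); print("r",r.round(4),"theta est",th0.round(3))
for th in np.array(sys.argv[1:],float):
    ph=th+np.arctan2(.0225,.185); p=H+.18636*(-np.cos(ph)*X+np.array([0,0,np.sin(ph)]))
    rv,tr=plan(s,p,[0,0,-1],X); print(th,rv,tr)
E
python3 arc.py 0.1 0.2 0.3 0.4 0.5 .6 .7 .8 .9 1 1.1 1.204
```

```text
14.35 g [0.4711 0.0724 0.1743] F [-0.3 -0.3  5.5] gap 0.103
r 0.1852 theta est 0.01
0.1 [-0.01 -0.07 -0.04] [-0.07 -1.66  0.19]
0.2 [-0.01 -0.07 -0.04] [-0.07 -3.45  0.69]
0.3 [-0.01 -0.07 -0.04] [-0.07 -5.19  1.36]
0.4 [-0.01 -0.07 -0.04] [-0.08 -6.85  2.21]
0.5 [-0.01 -0.07 -0.04] [-0.08 -8.42  3.21]
0.6 [-0.01 -0.07 -0.04] [-0.08 -9.88  4.37]
0.7 [-0.01 -0.07 -0.04] [ -0.08 -11.21   5.67]
0.8 [-0.01 -0.07 -0.04] [ -0.09 -12.41   7.1 ]
0.9 [-0.01 -0.07 -0.04] [ -0.09 -13.46   8.63]
1.0 [-0.01 -0.07 -0.04] [ -0.09 -14.35  10.27]
1.1 [-0.01 -0.07 -0.04] [ -0.09 -15.08  11.99]
1.204 [-0.01 -0.07 -0.04] [ -0.1  -15.65  13.84]
```

>>> {"api": "servo_tool", "payload": {"commands": [{"rot":[0,0,0],"travel":[0,-0.6,0.0],"hand":1},{"rot":[0,0,0],"travel":[0,-1.6,0.2],"hand":1},{"rot":[0,0,0],"travel":[0,-2.5,0.4],"hand":1},{"rot":[0,0,0],"travel":[0,-3.4,0.7],"hand":1},{"rot":[0,0,0],"travel":[0,-4.3,1.0],"hand":1},{"rot":[0,0,0],"travel":[0,-5.2,1.4],"hand":1},{"rot":[0,0,0],"travel":[0,-6.0,1.8],"hand":1},{"rot":[0,0,0],"travel":[0,-6.8,2.2],"hand":1},{"rot":[0,0,0],"travel":[0,-7.6,2.7],"hand":1},{"rot":[0,0,0],"travel":[0,-8.4,3.2],"hand":1},{"rot":[0,0,0],"travel":[0,-8.9,3.6],"hand":1},{"rot":[0,0,0],"travel":[0,-8.9,3.6],"hand":1}]}}

```text
clock: 15.35
position: [0.5067, 0.0772, 0.4201]
eef_rot: [-0.532, 0.533, -0.466, 0.464]
ft_force: [-6.9, -0.2, 2.2]
finger_gap: 0.098
```

```bash
python3 arc.py .6 .7 .8 .9 1 1.1 1.15 1.204; python3 look.py 13 wrist scene
```

```text
15.35 g [0.5061 0.0773 0.2651] F [-6.9 -0.2  2.2] gap 0.098
r 0.1877 theta est 0.539
0.6 [ 0.21 -0.06 -0.06] [-0.07 -0.8   0.78]
0.7 [ 0.21 -0.06 -0.06] [-0.07 -2.14  2.07]
0.8 [ 0.21 -0.06 -0.06] [-0.07 -3.34  3.49]
0.9 [ 0.21 -0.06 -0.06] [-0.07 -4.4   5.02]
1.0 [ 0.21 -0.06 -0.06] [-0.08 -5.3   6.66]
1.1 [ 0.21 -0.06 -0.06] [-0.08 -6.03  8.37]
1.15 [ 0.21 -0.06 -0.06] [-0.08 -6.33  9.25]
1.204 [ 0.21 -0.06 -0.06] [-0.08 -6.61 10.22]
15.45 [0.5054 0.0772 0.2641]
[[ 0.135 -0.005  0.991]
 [-0.991  0.     0.135]
 [-0.001 -1.    -0.005]]
[-7.02356242 -1.15104128  1.49336932] 0.10566498258834697
```

View pics/scene13.png

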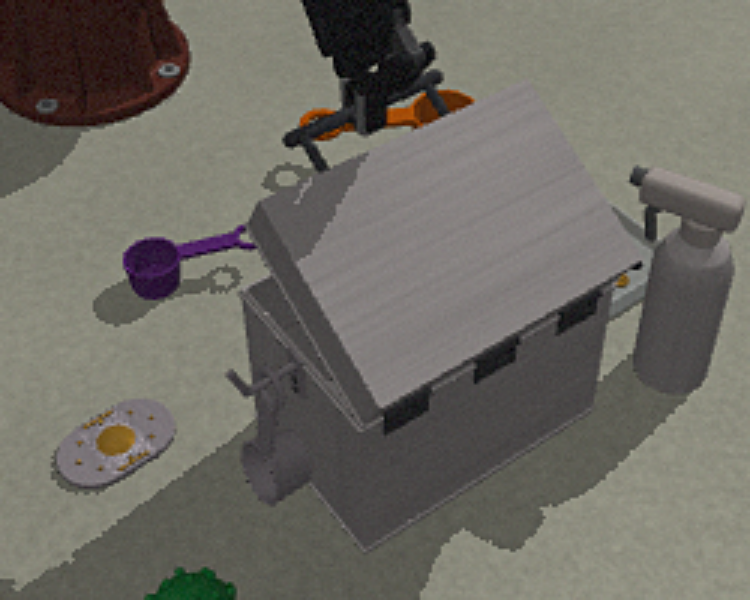

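View pics/wrist13.png

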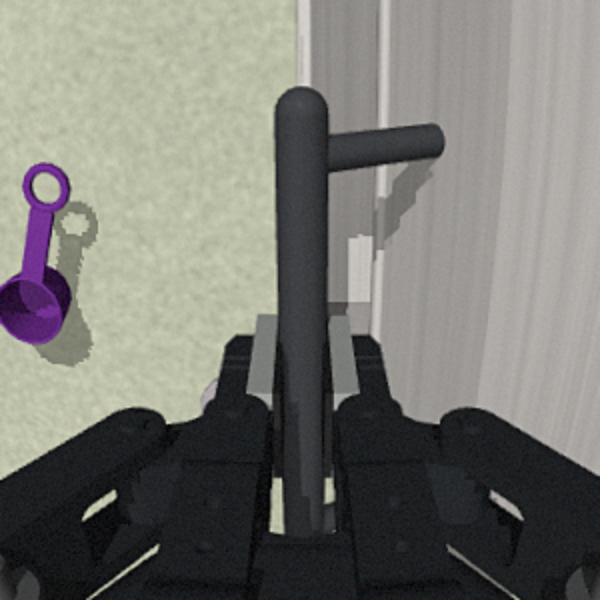

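>>> {"api": "servo_tool", "payload": {"commands": [{"rot":[0,0,0],"travel":[0,-0.5,0.3],"hand":1},{"rot":[0,0,0],"travel":[0,-1.2,0.9],"hand":1},{"rot":[0,0,0],"travel":[0,-1.8,1.5],"hand":1},{"rot":[0,0,0],"travel":[0,-2.4,2.2],"hand":1},{"rot":[0,0,0],"travel":[0,-3.0,2.9],"hand":1},{"rot":[0,0,0],"travel":[0,-3.5,3.6],"hand":1},{"rot":[0,0,0],"travel":[0,-4.0,4.3],"hand":1},{"rot":[0,0,0],"travel":[0,-4.5,5.0],"hand":1},{"rot":[0,0,0],"travel":[0,-4.9,5.8],"hand":1},{"rot":[0,0,0],"travel":[0,-5.3,6.6],"hand":1},{"rot":[0,0,0],"travel":[0,-5.5,7.0],"hand":1},{"rot":[0,0,0],"travel":[0,-5.5,7.0],"hand":1}]}}

```text
clock: 16.45
position: [0.5772, 0.0871, 0.4802]
eef_rot: [0.533, -0.532, 0.465, -0.465]
ft_force: [-6.7, 0.6, 9.2]
finger_gap: 0.099
```

```bash
python3 arc.py  1 1.05 1.1 1.15 1.204; python3 look.py 14 wrist scene
```

```text
16.45 g [0.5775 0.0873 0.3252] F [-6.7  0.6  9.2] gap 0.099
r 0.1911 theta est 1.039
1.0 [-0.1  -0.04 -0.08] [-0.04  0.74 -0.45]
1.05 [-0.1  -0.04 -0.08] [-0.04  0.35  0.4 ]
1.1 [-0.1  -0.04 -0.08] [-0.04  0.01  1.27]
1.15 [-0.1  -0.04 -0.08] [-0.04 -0.28  2.15]
1.204 [-0.1  -0.04 -0.08] [-0.04 -0.55  3.12]
16.55 [0.5774 0.0873 0.3251]
[[ 0.135  0.002  0.991]
 [-0.991  0.002  0.135]
 [-0.001 -1.     0.002]]
[-4.9455704   0.79165261 11.03708344] 0.09965234560096917
```

View pics/scene14.png

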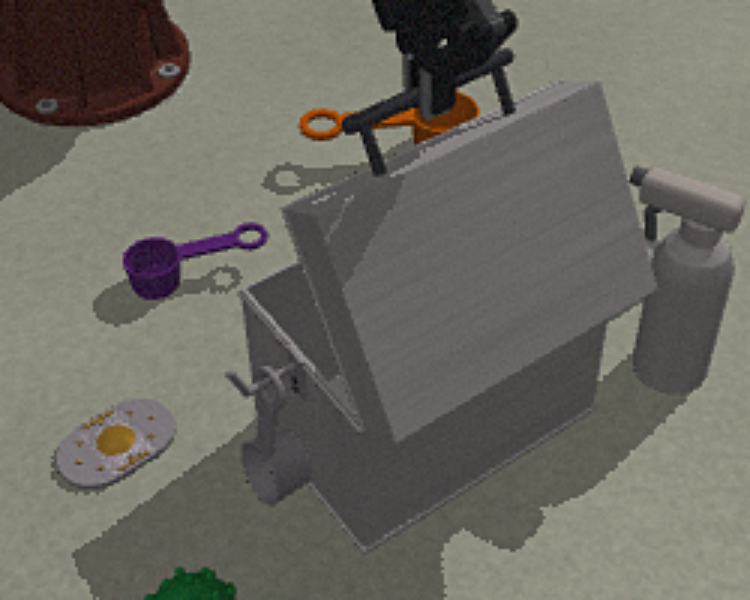

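>>> {"api": "servo_tool", "payload": {"commands": [{"rot":[0,0,0],"travel":[0,-0.3,0.3],"hand":1},{"rot":[0,0,0],"travel":[0,-0.4,0.6],"hand":1},{"rot":[0,0,0],"travel":[0,-0.5,1.0],"hand":1},{"rot":[0,0,0],"travel":[0,-0.6,1.5],"hand":1},{"rot":[0,0,0],"travel":[0,-0.7,2.0],"hand":1},{"rot":[0,0,0],"travel":[0,-0.8,2.4],"hand":1},{"rot":[0,0,0],"travel":[0,-0.9,2.7],"hand":1},{"rot":[0,0,0],"travel":[0,-0.9,2.9],"hand":1},{"rot":[0,0,0],"travel":[0,-0.9,2.9],"hand":1},{"rot":[0,0,0],"travel":[0,-0.9,2.9],"hand":1}]}}

```text
clock: 17.38
position: [0.6061, 0.0911, 0.4915]
eef_rot: [0.534, -0.531, 0.464, -0.466]
ft_force: [-3.5, 1.1, 5.3]
finger_gap: 0.103
```

```bash
python3 arc.py  1.15 1.204; python3 look.py 15 wrist scene top
```

```text
17.3833 g [0.6069 0.0914 0.3365] F [-3.5  1.1  5.3] gap 0.103
r 0.1922 theta est 1.205
1.15 [-0.31 -0.03 -0.07] [-0.03  0.84 -0.77]
1.204 [-0.31 -0.03 -0.07] [-0.03  0.57  0.2 ]
17.5333 [0.6067 0.0914 0.3364]
[[ 0.135  0.005  0.991]
 [-0.991  0.002  0.135]
 [-0.001 -1.     0.005]]
[-3.57574263  0.25631045  5.19405058] 0.09590157490229419
```

View pics/scene15.png

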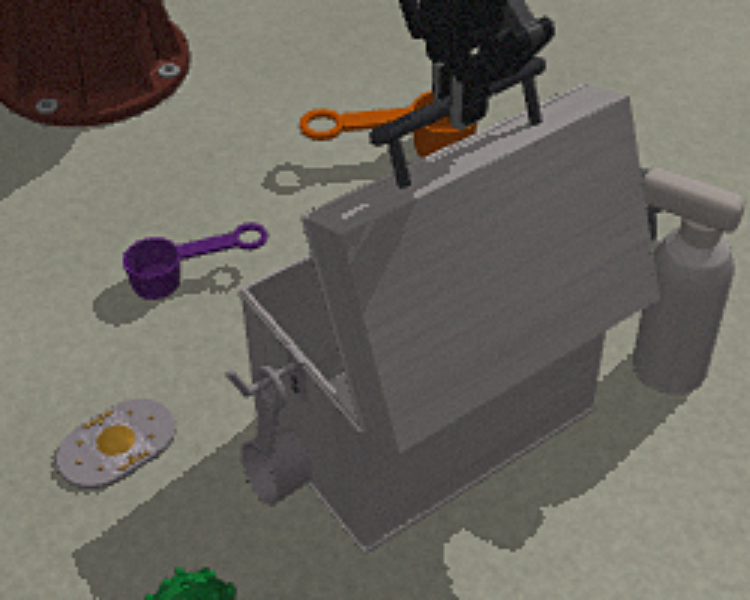

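View pics/wrist15.png

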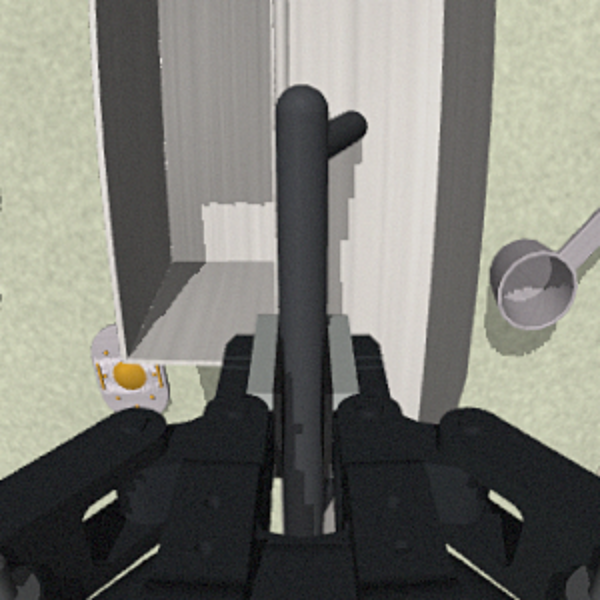

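View pics/top15.png

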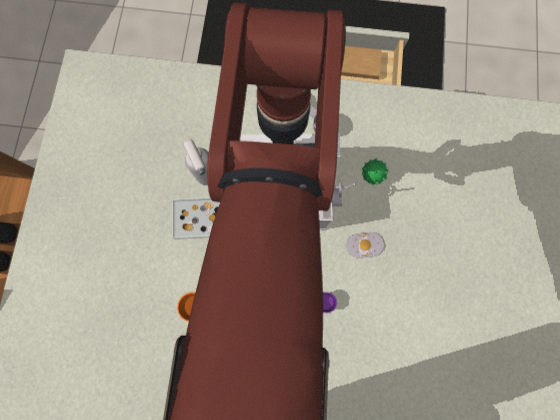

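The scene crop shows the lid's near side corners: rim front (305,217), top front (347,238) and top rear (399,452). I'll cast these onto the side plane to get the angle.

Run:
```python
from h import *
import pickle
S=pickle.load(open("scene15.pkl","rb")); a=np.radians(7.8); X=np.array([np.cos(a),np.sin(a),0]);Y=np.array([-X[1],X[0],0])
C=np.array([.5787,.0877,0]); H=C+.075*X+[0,0,.15]
px=lambda u,v:((u+.5)/3-.5+150,(v+.5)/3-.5+140)
for (u,v),loc,y in [((305,217),(-.15,0),-.11),((347,238),(-.15,.045),-.11),((399,452),(0,.045),-.11),((629,98),(-.15,.045),.11),((657,302),(0,.045),.11)]:
    o,r=ray(S,*px(u,v)); p=o+r*(y-(o-C)@Y)/(r@Y); d=p-H; x,z=d@X,d[2]
    print((x*1000).round(1),(z*1000).round(1),"r",np.hypot(x,z).round(4),np.hypot(*loc),"theta",(np.arctan2(z,-x)-np.arctan2(loc[1],-loc[0])).round(3))
```

```text
-48.9 143.6 r 0.1517 0.15 theta 1.243
-4.4 161.3 r 0.1613 0.15660459763365825 theta 1.252
44.9 21.2 r 0.0496 0.045 theta 1.129
-12.0 155.7 r 0.1561 0.15660459763365825 theta 1.202
42.0 14.3 r 0.0444 0.045 theta 1.242
```

```bash
python3 look.py 16 scene
python3 - <<'E'
from h import *
import pickle
S=pickle.load(open("scene16.pkl","rb")); a=np.radians(7.8); X=np.array([np.cos(a),np.sin(a),0]);Y=np.array([-X[1],X[0],0])
C=np.array([.5787,.0877,0]); H=C+.075*X+[0,0,.15]
px=lambda u,v:((u+.5)/3-.5+150,(v+.5)/3-.5+140)
for (u,v),y in [((380,136),-.056),((540,67),.056)]:
    o,r=ray(S,*px(u,v)); p=o+r*(y-(o-C)@Y)/(r@Y); d=p-H; x,z=d@X,d[2]
    print((x*1000).round(1),(z*1000).round(1),"r",np.hypot(x,z).round(4),"theta",(np.arctan2(z,-x)-np.arctan2(.0225,.185)).round(3))
f=S["frame"][:,:,::-1][150:280,220:380]; cv2.imwrite("pics/s16c.png",cv2.resize(f,None,fx=5,fy=5,interpolation=cv2.INTER_CUBIC))
f=S["frame"][:,:,::-1][250:320,210:300]; cv2.imwrite("pics/s16d.png",cv2.resize(f,None,fx=6,fy=6,interpolation=cv2.INTER_CUBIC))
E
```

```text
17.5833 [0.6067 0.0914 0.3365]
[[ 0.135  0.005  0.991]
 [-0.991  0.002  0.135]
 [-0.001 -1.     0.005]]
[-3.54606155  0.5866792   5.79202572] 0.10025736042972588
-49.6 178.0 r 0.1848 theta 1.178
-39.1 186.3 r 0.1904 theta 1.243
```

View pics/s16c.png

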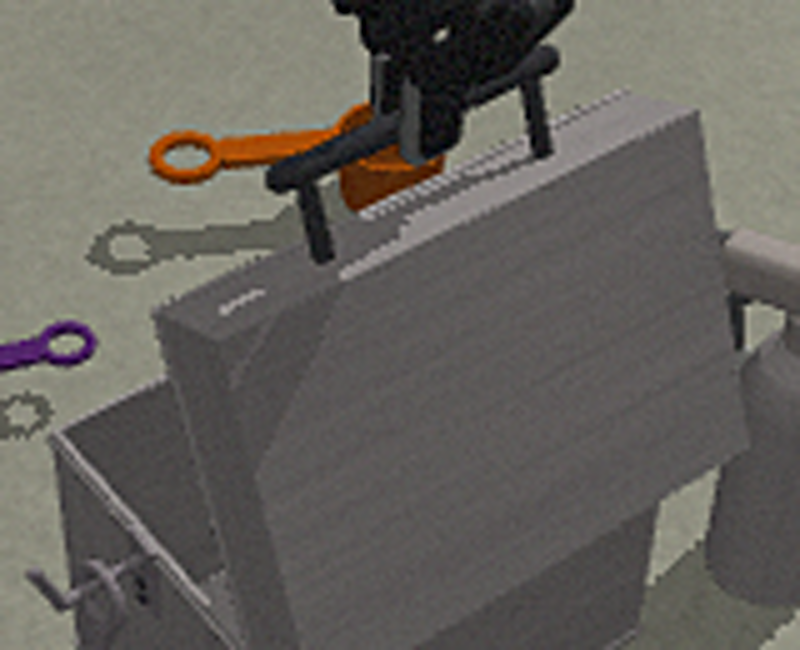

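View pics/s16d.png

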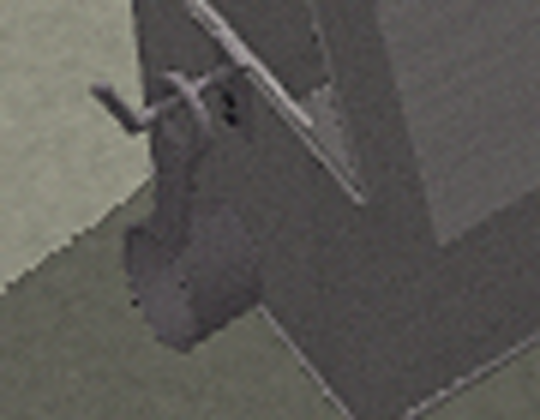

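Handle and vision estimates average about 1.21 rad. I'll hold for a second, then recheck.

>>> {"api": "servo_tool", "payload": {"commands": [{"rot":[0,0,0],"travel":[0,0,0],"hand":1},{"rot":[0,0,0],"travel":[0,0,0],"hand":1},{"rot":[0,0,0],"travel":[0,0,0],"hand":1},{"rot":[0,0,0],"travel":[0,0,0],"hand":1},{"rot":[0,0,0],"travel":[0,0,0],"hand":1},{"rot":[0,0,0],"travel":[0,0,0],"hand":1},{"rot":[0,0,0],"travel":[0,0,0],"hand":1},{"rot":[0,0,0],"travel":[0,0,0],"hand":1},{"rot":[0,0,0],"travel":[0,0,0],"hand":1},{"rot":[0,0,0],"travel":[0,0,0],"hand":1}]}}

```text
clock: 18.42
position: [0.6059, 0.0911, 0.4915]
eef_rot: [0.534, -0.531, 0.464, -0.466]
ft_force: [-2.0, 0.1, 0.9]
finger_gap: 0.101
```

```bash
python3 arc.py 1.204; python3 -c "
from workcell import env; env.job_done()"
```

```text
18.4167 g [0.6067 0.0914 0.3365] F [-2.   0.1  0.9] gap 0.101
r 0.1922 theta est 1.204
1.204 [-0.31 -0.03 -0.07] [-0.03  0.57  0.22]
the job is handed in; nothing more can be done
```

The scoop hangs by its eye on the bin's hook, let go. The lid is open at about its balance point and the gripper is still holding its bar. I handed the job in at 18.4 s of the 58 s allowed; no verdict is reported.

- **Scoop:** I lifted the small grey scoop off the lid, lowered its eye over the prong and released it. The last close crop showed it hanging by the eye just inside the bend, with the fingers well away.
- **Lid:** I raised it slowly by the bar along the hinge's arc and held it there for a second before handing in.
    - **Angle:** The last reading, from the bar's position, was 1.204 rad. Casting corners and bar ends in the scene camera gave 1.18 to 1.25 rad. All of those are within the 1.134 to 1.274 band. One short-arm corner gave 1.129 rad, just outside it; I put little weight on that because a small pixel error turns it a lot.
    - **Grip:** The wrist force was about 2 N and the fingers stopped on the bar.
    - **Mismatch:** The grasp point sits 6 mm farther from the hinge than the bar's nominal radius, so the bar probably slid a little in the pads. That changes the angle by about 0.01 rad.
- **Other things:** The pictures showed the bottle, ball, buckle and tray where they started; I did not measure them again at the end.

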